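# Fetch the check weight from behind the stored containers

## Robot

A 6-joint arm with a two-finger parallel gripper is mounted at the origin on a cart in front of the work surface, level with it; the furniture and walls round the work are solid. World frame = base frame: x ahead of the robot, y to its left, z up, the work surface at z = 0. Lengths are in m, angles in rad, forces in N, time in s.
With the tool pointing down it reaches from about 0.35 to 0.95 m from the base axis. Payload 17.4 kg.
Tool frame: the origin (TCP) lies at the very end of the fingers, on their centre line; the grasp point (between the pads) lies 19 mm behind it; z points along the fingers, y is the direction in which the jaws open and shut (so a half turn about z gives the same grasp; the last joint's range is limited). The gripper opens to 93 mm and grips with 3 to 60 N. Pads are 15 mm wide; open, the fingers measure 128 mm over their backs; the gripper's body (75 mm by 188 mm) begins 65 mm behind the grasp point.
Start: joints at [-0.038, 0.116, 1.442, -0, 1.584, -0.038], TCP at [0.675, -0, 0.192] pointing down, gripper open.
Joint ranges: [-2.83, 2.83], [-0.83, 2.19], [0.07, 2.5], [-1.14, 4.28], [0.01, 3], [-2.97, 2.97]. Speed limits (rad/s): [1.89, 1.89, 2.22, 3.14, 3.14, 3.14].

## Interface

Orientations are given as [roll, pitch, yaw] about the fixed x, y, z axes, in that order (R = Rz(yaw) Ry(pitch) Rx(roll)).
In Python, from rig import manip gives the robot as it stands.
- The arm moves only by the tool send_rows, never from a script. Its argument "moves" is a list of rows, each a list of 5 numbers: the shift along the tool's x, y, z in m, then the turn about the tool's z in rad, then the opening, from 0 (shut) to 1 (fully open). A call has 1 to 12 rows; each row is the pose to reach, as a shift and turn from the pose commanded when the call began, along the tool's axes at that moment; what a row does not reach only later rows make up. A row lasts 1/12 s, in which the tool goes at most 41.7 mm and 7.16 degrees, less where a joint would pass 70% of its speed; a pose out of reach is approached as far as the arm can. A call with a gripper value outside its range is refused whole. The fingers move at their own pace and stop on an object; "grip_force" is the grip in N (left out, the last holds). Time passes only in rows, so rows that repeat a pose let the fingers close. It gives the time, the measured TCP pose, the force and the opening at its end, in the units of the state.
- manip.observe(): the state, without advancing time (a new reading comes with each control period).
- manip.get_image(name): name is "scene" or "side" or "wrist"; returns the picture (400x640x3 uint8, red, green, blue); there is no depth.
- manip.get_calibration(name): a dict with "vertical_fov" (degrees; the focal length in pixels is half the picture's height over the tangent of half this angle, whatever the lens; pixels are square), "cx", "cy" (the principal point, pixels), "D" ([k1, k2, p1, p2, k3] as OpenCV has them; the pictures are not rectified), "R" (3x3) and "t" (3): a world point X has camera coordinates R X + t; the wrist camera has in their place "mount" (4x4, takes a point from camera to tool coordinates, whose origin is the TCP and whose axes are the flange's). Camera axes: x right, y down, z forward; pixel columns grow to the right and rows downward; lengths in m; the calibration is good to about 2 mm. A picture is of the moment at which its call begins: read the wrist's pose just before it. get_calibration takes no time and is no camera call.
- manip.job_done(): hands the job in, once; it reports no verdict.
The state is a dict: "time_s": time; "joints": joint angles; "qd": joint speeds; "joint_torque": joint torques, N m; "eef_pos": TCP position; "tool_rot": TCP orientation; "contact_force": force on the tool from outside, world axes, zero at the start; "ft_torque": the same for the moment, N m; "grip_width": opening from 0.0 (shut) to 1.0 (fully open).
Only numpy, scipy, OpenCV 4.12 (cv2) and the standard library are available. Lean on these libraries where they do the work, as an engineer would, in place of code of your own. Each camera call takes 0.05 s, during which the arm holds its last target.

## Task

The brass weight stands on the storage board, hemmed in by the tall carton, the amber bottle and the low carton. First clear all three onto the side tray and only then take the weight out and stand it on the middle of the balance's pan; after that put each of the three back on the board exactly where it stood, the cartons facing as they did. Keep the containers upright and leave the small vial alone.

Things in the scene. Friction and masses are not known exactly. Their poses are not given: they have to be found in the camera images.
- tall_carton: Tall white and blue folding carton, 50 (x) x 86 (y) x 142 (z) mm, 0.1 to 0.2 kg, loose, upright. Origin: centre of its underside. Grip it across the 50 mm side (its x), near the top. The three containers stand at the front, left and right places of the storage board, shuffled at every start. While it stands there, a gripper's body has no room to come low beside it.
- amber_bottle: Small round amber dropper bottle with a white cap, 35 mm across, 71 mm high (straight body up to 55 mm, cap 22 mm across above), about 0.07 kg, loose, upright, the one standing on the storage board. Origin: centre of its underside. Grip it round the body. Half as tall as the tall carton.
- low_carton: Low white folding carton with a purple stripe, 44 (x) x 70 (y) x 70 (z) mm, about 0.1 kg, loose, upright. Origin: centre of its underside. Grip it across the 44 mm side (its x). Half as tall as the tall carton.
- weight: Brass weight, a cylinder 22 mm across and 36 mm high with a knob at the top (solid 22 mm across over its full height for the fingers), about 0.1 kg, loose, upright. Origin: centre of its underside. It stands at the rear middle of the storage board, 82 mm behind the front container's centre and 75 mm from those at its left and right.
- vial: Small sample vial with a green screw cap, 23 mm across, 51 mm high, loose, standing upright on the worktop between the side tray and the balance. A bystander, not to be moved. Origin: centre of its underside.
- stand: White storage board, fixed, 180 (x) x 300 (y) x 5 mm, upper face at 5 mm. Origin on the worktop below the weight's starting place; it reaches from x = -125 to +55 mm, y = -150 to +150 mm; an aluminium upstand 24 mm high, 6 mm thick runs along its rear edge (x = +49 to +55 mm). The containers start with their axes within 0.1 rad of the board's.
- side_tray: Side tray, fixed, empty, steel, 200 (x) x 210 (y) mm with a low rim 10 mm high and 4 mm thick; its inner floor is 4 mm above the worktop. Origin: centre of its underside. All three fit: e.g. tall carton at x = +45, y = -45 mm, amber bottle at +45, +60, low carton at -50, 0. A tall cabinet stands right of it, beyond y = -0.45 m: a swinging arm must keep clear.
- balance: Small bench balance, fixed, a white body 130 (x) x 110 (y) mm, 26 mm high, with a display towards -x and a round flat steel pan 90 mm across, its upper face 34 mm above the worktop. Origin on the worktop under the centre of the pan; the body reaches from x = -80 to +50 mm.

How it is judged:
By the outcome, as a careful person would: the job done as asked, in the order asked, and still so for the second after the job is handed in, with the robot touching nothing.
It also fails if it takes over 138 s, if anything falls off the work surface, if the arm or the gripper's body presses on something with over 40 N, if the wrist force passes 120 N, or if a joint passes its speed limit or range.

## Working session

There is one attempt and no reset: what is moved stays moved. The work goes in short steps, Python scripts to look and compute and a tool call to move; the robot and the scene stay as the last step left them, time stands still between calls to the robot, and variables do not carry over. Pictures are saved under pics/ and viewed, and the job is handed in when it is done.

Besides the shell and the picture viewer there is one more tool, called after "Request:" as a command line: name --pt "numbers of a row" for each row, then --argument value for the rest. send_rows: Moves the arm, as the interface text tells. Its arguments: {"type":"object","properties":{"moves":{"type":"array","items":{"type":"array","items":{"type":"number"}}},"grip_force":{"type":"number"}},"required":["moves"]}

```bash
ls; mkdir -p pics
python3 - <<'E'
from rig import manip
import cv2,json
print(manip.observe())
for n in ["scene","side","wrist"]:
    im=manip.get_image(n); cv2.imwrite(f"pics/{n}0.png",im[:,:,::-1])
    print(n,manip.get_calibration(n))
E
```

```text
pics
{'time_s': 0.0, 'joints': array([-3.77995033e-02,  1.16464662e-01,  1.44229542e+00,  2.30686514e-05,
        1.58402700e+00, -3.77971577e-02]), 'qd': array([ 0.00172351, -0.00030079, -0.00197425,  0.00013101,  0.00071195,
       -0.00277874]), 'joint_torque': array([-2.39607485e-03, -7.21266031e+01, -6.22611737e+01,  7.77577632e-02,
        2.38535833e-02, -2.17692599e-05]), 'eef_pos': array([6.74741568e-01, 8.78044615e-06, 1.90900870e-01]), 'tool_rot': array([-3.14039995e+00, -6.81855975e-05,  1.57079423e+00]), 'contact_force': array([-0.852174  , -0.66860671,  0.40517345]), 'ft_torque': array([-0.04174438,  0.00235907, -0.03862922]), 'grip_width': 0.9963834538430731}
scene {'vertical_fov': 48.299432549186015, 'cx': 315.8632435879594, 'cy': 200.8016439761765, 'D': array([-0.03428903,  0.        ,  0.        ,  0.        ,  0.        ]), 'R': array([[ 0.81783836, -0.57516369, -0.01808722],
       [-0.30182683, -0.40198946, -0.86446807],
       [ 0.48993978,  0.71245435, -0.50236224]]), 't': array([-0.48167554,  0.1856825 ,  0.69803789])}
side {'vertical_fov': 42.197114597675046,
[... 177 characters left out ...]
04],
       [-2.97493758e-01,  5.08087199e-01, -8.08297508e-01],
       [ 4.09135575e-01, -6.97103426e-01, -5.88774061e-01]]), 't': array([0.4521471 , 0.22944864, 0.7989927 ])}
wrist {'vertical_fov': 60.044412136641775, 'cx': 313.30533075709616, 'cy': 195.7421797488774, 'D': array([-0.06171254,  0.        ,  0.        ,  0.        ,  0.        ]), 'mount': array([[-2.68504087e-04, -9.54607114e-01, -2.97867732e-01,
         8.37972633e-02],
       [ 9.99999688e-01, -4.77705169e-04,  6.29530257e-04,
         5.39717387e-04],
       [-7.43247017e-04, -2.97867470e-01,  9.54606944e-01,
        -1.93034492e-01],
       [ 0.00000000e+00,  0.00000000e+00,  0.00000000e+00,
         1.00000000e+00]])}
```

View pics/scene0.png

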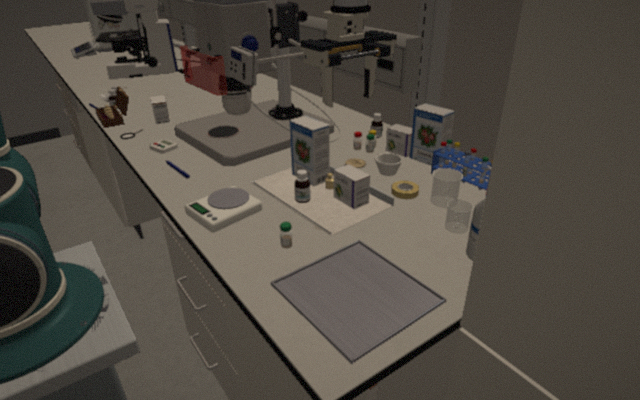

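View pics/side0.png

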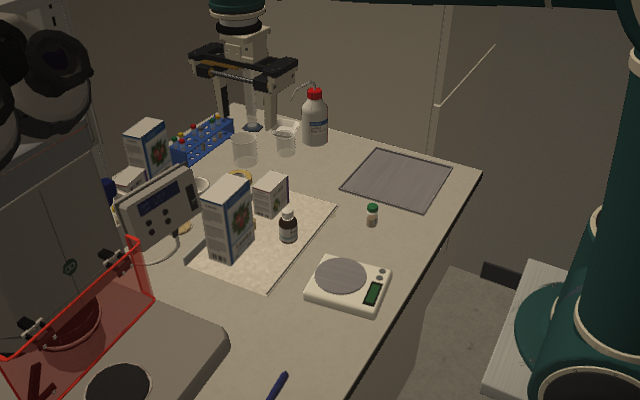

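View pics/wrist0.png

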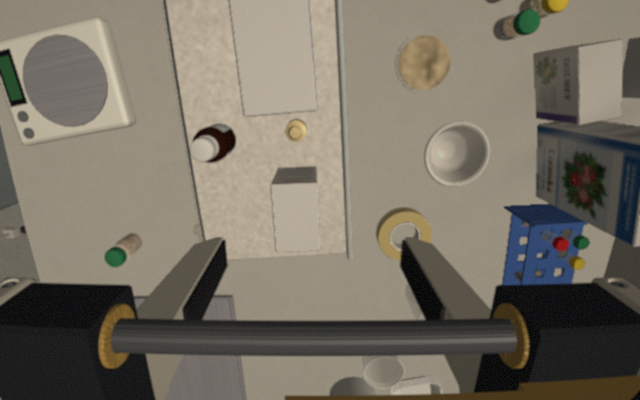

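```bash
cat > h.py <<'E'
import numpy as np, cv2
from scipy.spatial.transform import Rotation as Ro
from rig import manip
def Rt(rpy): return Ro.from_euler('xyz',rpy).as_matrix()
def K(c): 
    f=200/np.tan(np.radians(c['vertical_fov'])/2); return np.array([[f,0,c['cx']],[0,f,c['cy']],[0,0,1]])
def cam(name,st=None):
    c=manip.get_calibration(name)
    if name=='wrist':
        st=st or manip.observe(); T=np.eye(4); T[:3,:3]=Rt(st['tool_rot']); T[:3,3]=st['eef_pos']
        M=T@c['mount']; R=M[:3,:3]; o=M[:3,3]
    else: R=c['R'].T; o=-R@c['t']
    return dict(K=K(c),D=c['D'],R=R,o=o)
def rays(C,uv):
    p=cv2.undistortPoints(np.array(uv,float).reshape(-1,1,2),C['K'],C['D'])[:,0]
    return np.c_[p,np.ones(len(p))]@C['R'].T
def onz(C,uv,z):
    d=rays(C,uv); return C['o']+d*((z-C['o'][2])/d[:,2])[:,None]
def proj(C,X):
    X=np.array(X,float).reshape(-1,3); Y=(X-C['o'])@C['R']
    return cv2.projectPoints(Y,np.zeros(3),np.zeros(3),C['K'],C['D'])[0][:,0]
def snap(name,fn):
    st=manip.observe(); im=manip.get_image(name)[:,:,::-1].copy(); cv2.imwrite('pics/'+fn,im)
    return im,cam(name,st),st
E
python3 - <<'E'
from h import *
st=manip.observe(); W=cam('wrist',st);S=cam('scene');D=cam('side')
np.set_printoptions(precision=4,suppress=True)
print('tall',onz(W,[(229,0),(242,115),(316,107)],.147))
print('weight top',onz(W,[(296,130)],.041))
print('lowcarton top',onz(W,[(272,183),(318,183),(275,250),(318,250)],.075))
print('cap',onz(W,[(205,149)],.076))
print('board',onz(W,[(204,258),(349,257),(165,0),(338,0)],.005))
print('pan W',onz(W,[(66,80)],.034),'S',onz(S,[(229,198)],.034),'side',onz(D,[(341,275)],.034))
print('tray S',onz(S,[(272,286),(360,243),(444,298),(353,355)],.01))
print('tray D',onz(D,[(340,187),(380,149),(453,163),(425,212)],.01))
print('vial W',onz(W,[(116,256)],.051),onz(S,[(286,226)],.05),onz(D,[(372,208)],.05))
E
```

```text
tall [[0.623  0.1376 0.147 ]
 [0.6275 0.0667 0.147 ]
 [0.6773 0.0718 0.147 ]]
weight top [[0.6585 0.0444 0.041 ]]
lowcarton top [[ 0.6372 -0.0003  0.075 ]
 [ 0.6798 -0.0003  0.075 ]
 [ 0.6377 -0.0687  0.075 ]
 [ 0.6801 -0.0687  0.075 ]]
cap [[0.5779 0.0318 0.076 ]]
board [[ 0.5414 -0.1145  0.005 ]
 [ 0.7189 -0.1127  0.005 ]
 [ 0.5267  0.1714  0.005 ]
 [ 0.7     0.1691  0.005 ]]
pan W [[0.4288 0.0955 0.034 ]] S [[0.4236 0.0856 0.034 ]] side [[0.4232 0.0925 0.034 ]]
tray S [[ 0.368  -0.1878  0.01  ]
 [ 0.5638 -0.1808  0.01  ]
 [ 0.5743 -0.3757  0.01  ]
 [ 0.3858 -0.3783  0.01  ]]
tray D [[ 0.5684 -0.1738  0.01  ]
 [ 0.5623 -0.3715  0.01  ]
 [ 0.3835 -0.4009  0.01  ]
 [ 0.372  -0.1822  0.01  ]]
vial W [[ 0.4598 -0.0891  0.051 ]] [[ 0.452  -0.1006  0.05  ]] [[ 0.4523 -0.089   0.05  ]]
```

Run:
```python
import cv2
for n,(x,y,w,h) in dict(scene=(180,100,280,260),side=(180,130,300,200)).items():
    im=cv2.imread(f'pics/{n}0.png')[y:y+h,x:x+w]
    cv2.imwrite(f'pics/{n}0c.png',cv2.resize(im,(w*5//2,h*5//2 if h*5//2<=600 else 600),interpolation=cv2.INTER_CUBIC))
```

```text
(no output)
```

View pics/side0c.png

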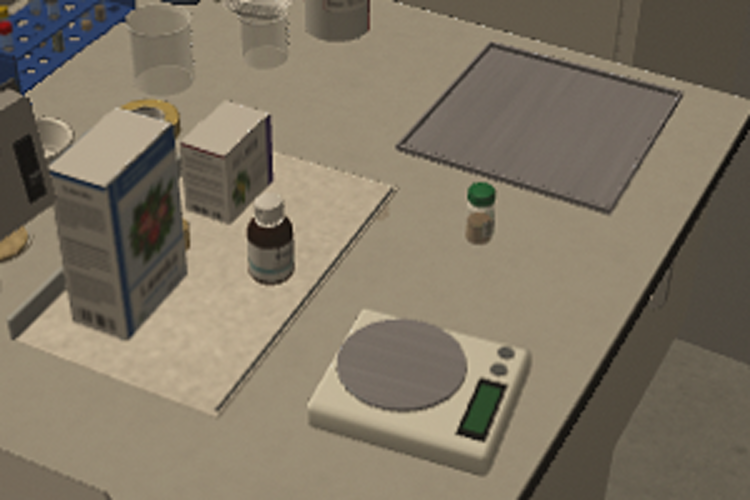

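Request:
send_rows --pt "0.02 -0.008 -0.036 0 1" --pt "0.04 -0.016 -0.072 0 1" --pt "0.06 -0.025 -0.108 0 1" --pt "0.06 -0.025 -0.108 0 1" --pt "0.06 -0.025 -0.108 0 1" --pt "0.06 -0.025 -0.108 0 1"

```text
time_s: 0.65
eef_pos: [0.65, 0.06, 0.2989]
tool_rot: [-3.141, 0.0, 1.571]
contact_force: [0.7, 0.1, -0.9]
grip_width: 1.0
```

Run:
```python
from h import *
im,C,st=snap('wrist','w1.png'); print(st['eef_pos'],st['tool_rot'],st['time_s'],st['qd'],st['contact_force'])
np.savez('w1.npz',**C)
cv2.imwrite('pics/w1c.png',cv2.resize(im[0:330,150:450],None,fx=1.8,fy=1.8,interpolation=cv2.INTER_CUBIC))
```

```text
[0.64996366 0.05998152 0.29888592] [-3.14104199e+00  1.67736377e-04  1.57118464e+00] 0.65 [-0.01108772  0.01862811  0.02316841 -0.0011596  -0.00311988 -0.00061688] [ 0.6823952   0.13796398 -0.91525867]
```

View pics/w1c.png

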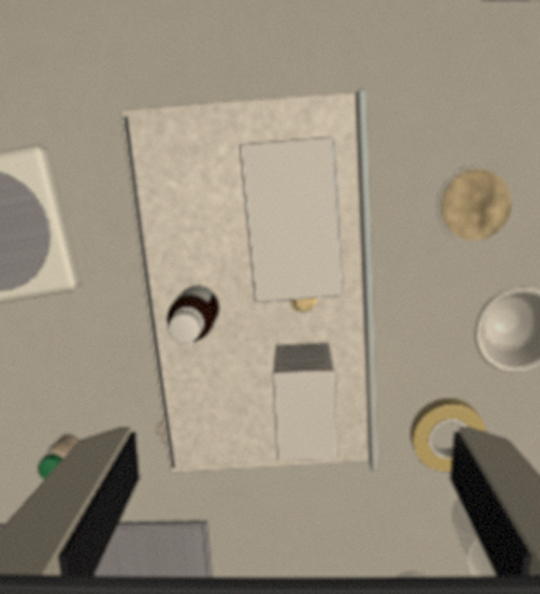

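```bash
cat > meas.py <<'E'
from h import *
def refine(g,corn,half=5):
    # corn: 4 approx corners in order; sub-pixel edge lines -> corners
    g=cv2.GaussianBlur(g.astype(np.float32),(0,0),1.0); corn=np.array(corn,float); L=[]
    for i in range(4):
        a,b=corn[i],corn[(i+1)%4]; t=(b-a)/np.linalg.norm(b-a); n=np.array([-t[1],t[0]]); P=[]
        s=np.arange(-half,half+.01,.25)
        for k in np.linspace(.12,.88,40):
            q=a+(b-a)*k; xy=(q+s[:,None]*n).astype(np.float32)
            v=cv2.remap(g,xy[:,0].copy(),xy[:,1].copy(),cv2.INTER_LINEAR).ravel(); d=np.abs(np.gradient(v))*np.exp(-(s/half)**2)
            if d.max()>.6: P.append(q+n*s[d.argmax()])
        P=np.array(P,np.float32); l=cv2.fitLine(P,cv2.DIST_HUBER,0,.01,.01).ravel()
        L.append((l[2:],l[:2],len(P)))
    out=[]
    for i in range(4):
        p,d,_=L[i-1]; q,e,_=L[i]; A=np.c_[d,-e]; out.append(p+d*np.linalg.solve(A,q-p)[0])
    return np.array(out),[l[2] for l in L]
def rect(C,g,corn,z,half=5):
    # corners order: (-x,+y),(+x,+y),(+x,-y),(-x,-y)
    c,n=refine(g,corn,half); P=onz(C,c,z)[:,:2]; ctr=P.mean(0)
    u=(P[1]-P[0]+P[2]-P[3])/2; v=(P[0]-P[3]+P[1]-P[2])/2
    return ctr,np.linalg.norm(u),np.linalg.norm(v),np.arctan2(u[1],u[0]),np.arctan2(-v[0],v[1]),c,n
E
python3 - <<'E'
from meas import *
np.set_printoptions(precision=4,suppress=True)
C=dict(np.load('w1.npz')); im=cv2.imread('pics/w1.png'); g=cv2.cvtColor(im,cv2.COLOR_BGR2GRAY)
f=lambda L:[(150+x/1.8,y/1.8) for x,y in L]
vis=im.copy()
for n,co,z in [('tall',[(240,144),(332,137),(341,296),(255,301)],.147),('low',[(275,373),(333,371),(336,458),(278,459)],.075),('board',[(127,114),(358,95),(374,466),(173,468)],.005)]:
    r=rect(C,g,f(co),z); print(n,r[:5],r[6]); print(r[5])
    for p in r[5]: cv2.circle(vis,tuple(int(round(v*8)) for v in p),16,(0,0,255),1,shift=3)
    print(onz(C,r[5],z)[:,:2])
# bottle cap: bright blob
hsv=cv2.cvtColor(im,cv2.COLOR_BGR2HSV)
x0,y0=238,168; roi=g[y0:195,x0:270]; 
th,m=cv2.threshold(cv2.GaussianBlur(roi,(3,3),0),0,255,cv2.THRESH_OTSU)
print('cap px',f([(186,324)]), onz(C,f([(186,324)]),.076))
# dark body region
m=(g<60).astype(np.uint8); m[:, :225]=0; m[:,275:]=0; m[:155]=0; m[200:]=0
ys,xs=np.nonzero(m); print(xs.min(),xs.max(),ys.min(),ys.max())
cv2.imwrite('pics/w1v.png',cv2.resize(vis[40:280,200:380],None,fx=3,fy=2.5 ))
cv2.imwrite('pics/w1b.png',cv2.resize(im[150:200,225:285],None,fx=10,fy=10,interpolation=cv2.INTER_CUBIC))
E
```

```text
tall (array([0.6492, 0.1111]), np.float64(0.05033756719958626), np.float64(0.08446565031122755), np.float64(0.1105011641745743), np.float64(0.06091742322633103)) [40, 39, 40, 40]
[[281.637   81.9839]
 [336.7712  74.1778]
 [337.9183 162.9878]
 [291.0479 166.8354]]
[[0.6205 0.1497]
 [0.6729 0.1568]
 [0.6756 0.071 ]
 [0.628  0.067 ]]
low (array([ 0.6591, -0.0361]), np.float64(0.04109273293327432), np.float64(0.07208382729580598), np.float64(0.061883566800438744), np.float64(0.05379667056848705)) [40, 27, 40, 40]
[[302.8875 206.8607]
 [333.9756 205.195 ]
 [336.9332 255.9027]
 [305.2204 257.8227]]
[[ 0.6374 -0.0012]
 [ 0.677   0.001 ]
 [ 0.6823 -0.0706]
 [ 0.6399 -0.0735]]
board (array([0.6216, 0.0369]), np.float64(0.17070016307575428), np.float64(0.297358353439309), np.float64(0.06346832795970395), np.float64(0.0745429290030302)) [40, 40, 40, 40]
[[220.1859  61.2166]
 [346.3841  51.5234]
 [357.1471 255.6776]
 [246.816  261.4018]]
[[ 0.5267  0.1794]
 [ 0.6943  0.1909]
 [ 0.7192 -0.1063]
 [ 0.546  -0.1165]]
cap px [(253.33333333333331, 180.0)] [[0.5761 0.0345 0.076 ]]
244 270 164 186
```

View pics/w1b.png

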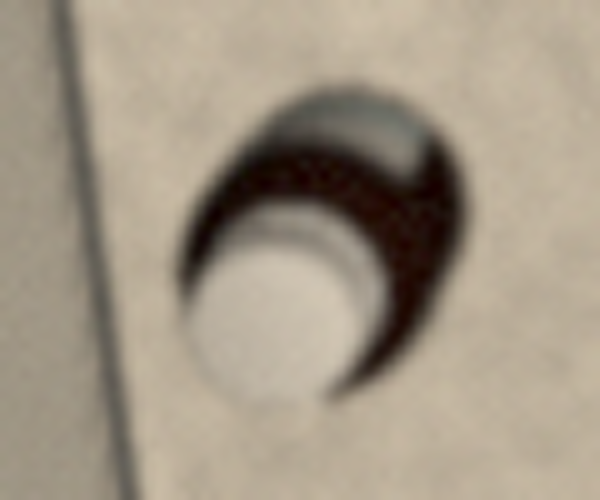

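View pics/w1v.png

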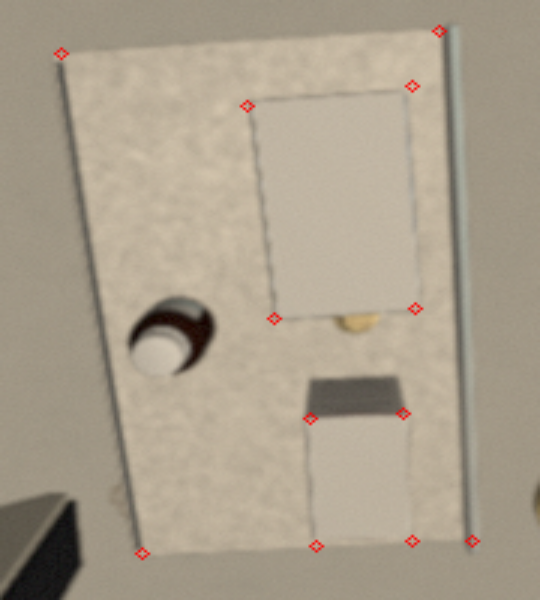

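Run:
```python
import cv2,numpy as np
im=cv2.imread('pics/w1.png')
def st(c):
    c=c.astype(float); lo,hi=np.percentile(c,[3,98]); return np.clip((c-lo)/(hi-lo)*255,0,255).astype(np.uint8)
a=st(im[70:175,270:350]); cv2.imwrite('pics/t6.png',cv2.resize(a,None,fx=5.7,fy=5.7,interpolation=cv2.INTER_CUBIC))
b=st(im[185:265,295:365]); cv2.imwrite('pics/l6.png',cv2.resize(b,None,fx=7,fy=7,interpolation=cv2.INTER_CUBIC))
```

```text
(no output)
```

View pics/t6.png

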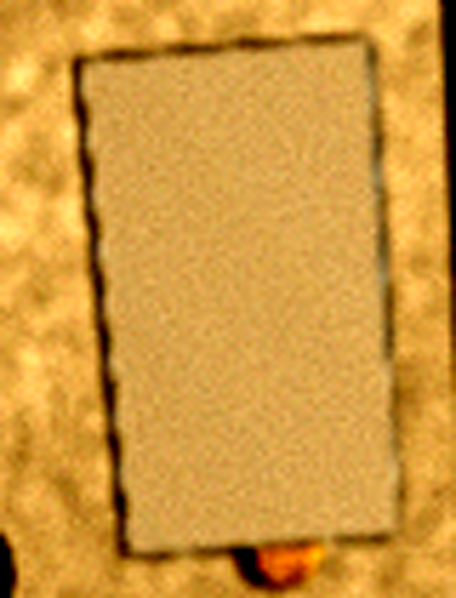

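View pics/l6.png

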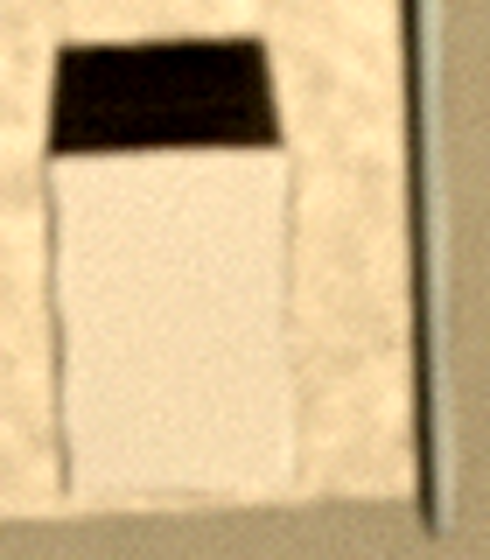

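Run:
```python
from meas import *
np.set_printoptions(precision=4,suppress=True)
C=dict(np.load('w1.npz'))
def go(n,L,s,x0,y0,z):
    uv=[((x+.5)/s-.5+x0,(y+.5)/s-.5+y0) for x,y in L]
    P=onz(C,uv,z)[:,:2]; e=[P[1]-P[0],P[2]-P[3],P[0]-P[3],P[1]-P[2]]
    print(n,P.mean(0),[np.linalg.norm(q) for q in e],np.arctan2(e[0][1],e[0][0]),np.arctan2(e[1][1],e[1][0]),np.arctan2(-e[2][0],e[2][1]),np.arctan2(-e[3][0],e[3][1]))
go('tall',[(79,60),(373,38),(400,534),(124,550)],5.7,270,70,.147)
go('low',[(51,155),(284,148),(294,488),(66,490)],7,295,185,.075)
cap=((273+.5)/10-.5+225,(322+.5)/10-.5+150); print('cap',onz(C,[cap],.076))
# bottle base visible far edge: shoulder ; body tangent check
b=onz(C,[((350+.5)/10+224.5,(85)/10+149.5),((460)/10+224.5,190/10+149.5)],.005); print('base far edge',b)
# board left edge and front corners crop
uv=[(150+x/1.8-.2,y/1.8-.2) for x,y in [(127,114),(173,468),(358,95)]]
P=onz(C,uv,.005)[:,:2]; print(P, np.arctan2(-(P[0]-P[1])[0],(P[0]-P[1])[1]))
```

```text
tall [0.6498 0.1112] [np.float64(0.049157342055246835), np.float64(0.049292707500656056), np.float64(0.0838957333570737), np.float64(0.08449503865443392)] 0.07137721442471542 0.05922403094018396 0.0725581990583369 0.07410879567008548
low [ 0.6586 -0.0344] [np.float64(0.04243051197448494), np.float64(0.043491536151483684), np.float64(0.06767298033254152), np.float64(0.0686588041655317)] 0.0317660413932013 0.009291311995242654 0.03216771627042454 0.047456196610602325
cap [[0.5741 0.0322 0.076 ]]
base far edge [[0.5739 0.0483 0.005 ]
 [0.589  0.0329 0.005 ]]
[[ 0.5268  0.1769]
 [ 0.5448 -0.1137]
 [ 0.6973  0.1896]] 0.061862349674651027
```

Run:
```python
import cv2,numpy as np
def st(c):
    c=c.astype(float); lo,hi=np.percentile(c,[2,98]); return np.clip((c-lo)/(hi-lo)*255,0,255).astype(np.uint8)
a=cv2.imread('pics/side0.png')[165:275,190:310]; cv2.imwrite('pics/s6.png',cv2.resize(st(a),None,fx=5,fy=5,interpolation=cv2.INTER_CUBIC))
a=cv2.imread('pics/scene0.png')[110:215,280:400]; cv2.imwrite('pics/c6.png',cv2.resize(st(a),None,fx=5,fy=5,interpolation=cv2.INTER_CUBIC))
```

```text
(no output)
```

View pics/s6.png

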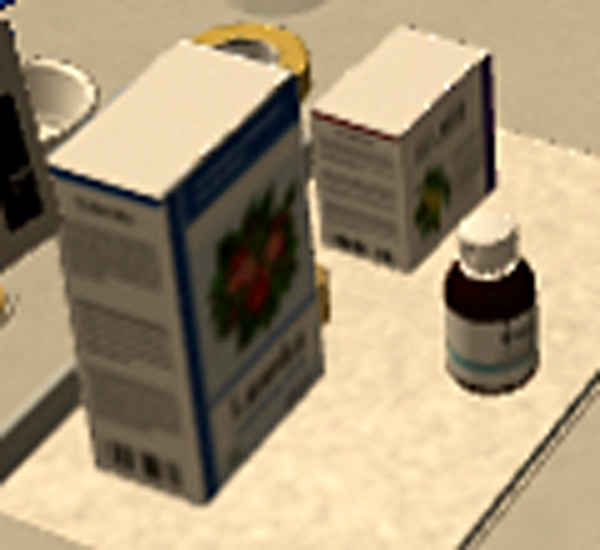

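View pics/c6.png

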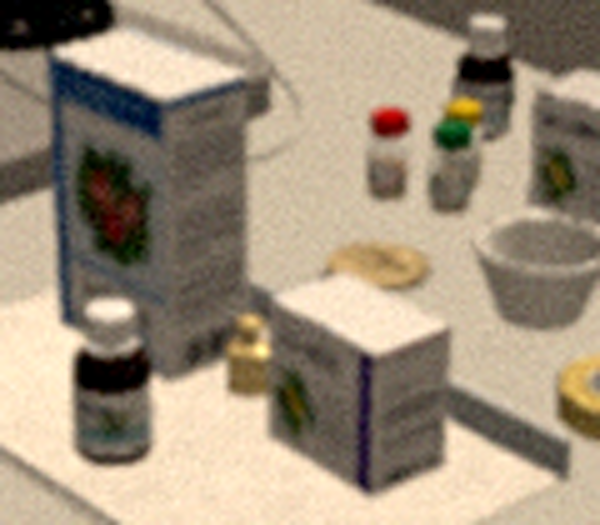

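```bash
cat > tri.py <<'E'
from meas import *
np.set_printoptions(precision=4,suppress=True)
W=dict(np.load('w1.npz')); S=cam('scene'); D=cam('side')
def up(L,s,x0,y0): return np.array([((x+.5)/s-.5+x0,(y+.5)/s-.5+y0) for x,y in L])
def rep(n,P):
    e=[P[1]-P[0],P[2]-P[3],P[0]-P[3],P[1]-P[2]]
    print(n,P.mean(0),np.array([np.linalg.norm(q) for q in e]),np.array([np.arctan2(e[0][1],e[0][0]),np.arctan2(e[1][1],e[1][0]),np.arctan2(-e[2][0],e[2][1]),np.arctan2(-e[3][0],e[3][1])]))
def tri(obs):
    A=np.zeros((3,3));b=np.zeros(3)
    for C,uv in obs:
        d=rays(C,[uv])[0]; d/=np.linalg.norm(d); M=np.eye(3)-np.outer(d,d); A+=M; b+=M@C['o']
    return np.linalg.solve(A,b)
E
python3 - <<'E'
from tri import *
o={'tall':(.147,up([(79,60),(373,38),(400,534),(124,550)],5.7,270,70),up([(52,52),(120,26),(245,80),(165,107)],5,280,110),up([(165,200),(50,165),(183,40),(297,73)],5,190,165)),
'low':(.075,up([(51,155),(284,148),(294,488),(66,490)],7,295,185),up([(270,298),(345,277),(447,328),(368,356)],5,280,110),up([(402,136),(312,112),(402,27),(490,53)],5,190,165))}
for n,(z,w,s,d) in o.items():
    for k,C,uv in (('W',W,w),('S',S,s),('D',D,d)): rep(n+k,onz(C,uv,z)[:,:2])
    P=np.array([tri([(W,a),(S,b),(D,c)]) for a,b,c in zip(w,s,d)]); rep(n+'3',P)
    P=np.array([tri([(S,b),(D,c)]) for a,b,c in zip(w,s,d)]); rep(n+'SD',P)
# bottoms on z=.005
print('tall bot S',onz(S,up([(65,325),(168,378),(248,345)],5,280,110),.005)[:,:2])
print('tall bot D',onz(D,up([(205,503),(97,467),(323,375)],5,190,165),.005)[:,:2])
print('low bot S',onz(S,up([(272,435),(370,490),(442,462)],5,280,110),.005)[:,:2])
print('low bot D',onz(D,up([(407,270),(325,243),(493,188)],5,190,165),.005)[:,:2])
print('cap S',onz(S,up([(110,306)],5,280,110),.076),'D',onz(D,up([(490,222)],5,190,165),.076),'weight S top',onz(S,up([(248,322)],5,280,110),.041))
E
```

```text
tallW [0.6498 0.1112] [0.0492 0.0493 0.0839 0.0845] [0.0714 0.0592 0.0726 0.0741]
tallS [0.6448 0.1043] [0.0461 0.0474 0.0893 0.0947] [0.2285 0.1087 0.0197 0.0421]
tallD [0.648  0.1092] [0.0471 0.0494 0.0848 0.0858] [0.087  0.0679 0.0916 0.1175]
tall3 [0.649  0.1097 0.1454] [0.0463 0.0487 0.0847 0.0863] [0.1155 0.0816 0.075  0.1032]
tallSD [0.6482 0.1084 0.1456] [0.0441 0.048  0.0847 0.0874] [0.1614 0.1015 0.077  0.1235]
lowW [ 0.6586 -0.0344] [0.0424 0.0435 0.0677 0.0687] [0.0318 0.0093 0.0322 0.0475]
lowS [ 0.6543 -0.0397] [0.0392 0.0426 0.0676 0.0648] [-0.083  -0.0074 -0.0075  0.048 ]
lowD [ 0.6575 -0.0371] [0.0409 0.0428 0.0678 0.0704] [0.1058 0.0423 0.0415 0.0701]
low3 [ 0.6579 -0.0362  0.0735] [0.0429 0.0436 0.0672 0.0677] [0.0217 0.0109 0.0249 0.0365]
lowSD [ 0.6571 -0.0373  0.0741] [0.043  0.0436 0.0666 0.0672] [0.0315 0.0171 0.0197 0.0292]
tall bot S [[0.6213 0.146 ]
 [0.6303 0.0696]
 [0.6807 0.074 ]]
tall bot D [[0.624  0.1461]
 [0.6713 0.1512]
 [0.6296 0.0644]]
low bot S [[ 0.6367 -0.0033]
 [ 0.6415 -0.067 ]
 [ 0.682  -0.0675]]
low bot D [[ 0.6393 -0.0075]
 [ 0.6792 -0.0053]
 [ 0.64   -0.0735]]
cap S [[0.5733 0.0289 0.076 ]] D [[0.5737 0.0263 0.076 ]] weight S top [[0.6529 0.0365 0.041 ]]
```

Request:
send_rows --pt "0.03 -0.001 0.02 -0.07 1" --pt "0.05 -0.001 0.05 -0.07 1" --pt "0.05 -0.001 0.09 -0.07 1" --pt "0.05 -0.001 0.13 -0.07 1" --pt "0.05 -0.001 0.165 -0.07 1" --pt "0.05 -0.001 0.185 -0.07 1" --pt "0.05 -0.001 0.193 -0.07 1" --pt "0.05 -0.001 0.193 -0.07 1" --pt "0.05 -0.001 0.193 -0.07 1" --grip_force 15

```text
time_s: 1.45
eef_pos: [0.6492, 0.1096, 0.1071]
tool_rot: [-3.141, 0.0, 1.64]
contact_force: [0.4, 0.5, 0.5]
grip_width: 1.0
```

Run:
```python
from h import *
im,C,st=snap('wrist','w2.png'); print(st['eef_pos'],st['tool_rot'],st['time_s'],st['contact_force'])
for n in('scene','side'): snap(n,n+'2.png')
```

```text
[0.64920206 0.10962757 0.10706262] [-3.14139056e+00  2.74173052e-05  1.64030948e+00] 1.45 [0.44193146 0.49919272 0.50797082]
```

View pics/w2.png

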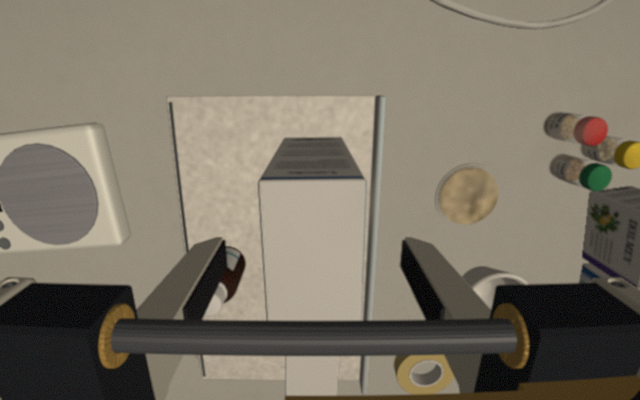

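View pics/side2.png

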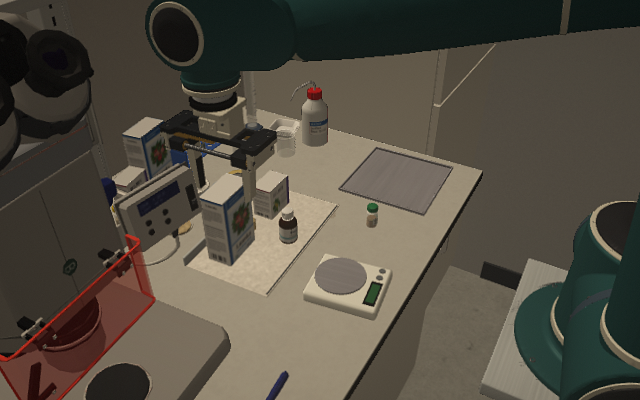

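Request:
send_rows --pt "0 0 0 0 0.45" --pt "0 0 0 0 0.3" --pt "0 0 0 0 0.3" --pt "0 0 0 0 0.3" --pt "0 0 0 0 0.3" --pt "0 0 0 0 0.3" --pt "0 0 0 0 0.3" --grip_force 15

```text
time_s: 2.18
eef_pos: [0.649, 0.11, 0.1066]
tool_rot: [-3.142, -0.0, 1.641]
contact_force: [-0.6, 0.1, 0.0]
grip_width: 0.543
```

```bash
cat >> h.py <<'E'
def go(c,t):
    # c,t: (x,y,z,yaw_tool) -> tool-axes shift + turn
    a=c[3]; d=np.array(t[:3])-np.array(c[:3])
    print('tool shift',np.round([d[0]*np.cos(a)+d[1]*np.sin(a), d[0]*np.sin(a)-d[1]*np.cos(a), -d[2], c[3]-t[3]],4))
E
python3 - <<'E'
from h import *
for n in('scene','side'): snap(n,n+'3.png')
go((.649,.11,.107,1.641),(.474,-.3315,.107,1.611))
a=cv2.imread('pics/side2.png');b=cv2.imread('pics/side3.png')
cv2.imwrite('pics/cmp.png',np.hstack([cv2.resize(x[170:270,185:315],None,fx=3,fy=3) for x in (a,b)]))
# shift of carton body (label region) between before/after grip
def sh(n,x,y,w,h):
    a,b=[cv2.cvtColor(cv2.imread(f'pics/{n}{k}.png'),cv2.COLOR_BGR2GRAY).astype(np.float32)[y:y+h,x:x+w] for k in(0,3)]
    print(n,cv2.phaseCorrelate(a,b,cv2.createHanningWindow((w,h),cv2.CV_32F)))
sh('side',205,195,48,60); sh('scene',290,125,40,55)
E
```

```text
tool shift [-0.4281 -0.2055 -0.      0.03  ]
side ((-0.12297982349517866, 0.027384055525196516), 0.9687699172231886)
scene ((0.14631508496772838, 0.008641347397077226), 0.997539081176122)
```

View pics/cmp.png

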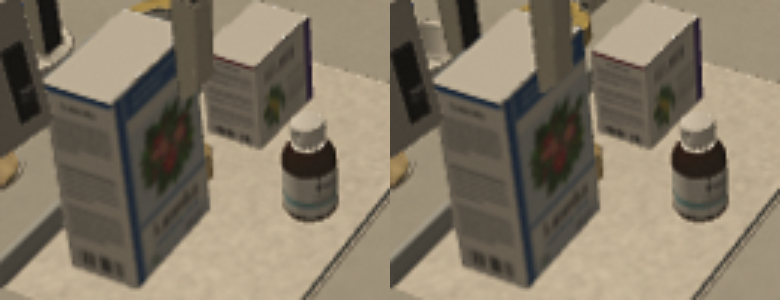

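Request:
send_rows --pt "0 0 -0.015 0 0.3" --pt "0 0 -0.045 0 0.3" --pt "0 0 -0.08 0 0.3" --pt "0 0 -0.11 0 0.3" --pt "-0.015 -0.007 -0.12 0.01 0.3" --pt "-0.05 -0.024 -0.12 0.02 0.3" --pt "-0.085 -0.041 -0.12 0.03 0.3" --pt "-0.12 -0.058 -0.12 0.03 0.3" --pt "-0.155 -0.075 -0.12 0.03 0.3" --pt "-0.19 -0.092 -0.12 0.03 0.3" --pt "-0.225 -0.108 -0.12 0.03 0.3" --pt "-0.26 -0.125 -0.12 0.03 0.3"

```text
time_s: 3.28
eef_pos: [0.5409, -0.1599, 0.2269]
tool_rot: [3.142, 0.0, 1.611]
contact_force: [2.2, -0.0, -1.6]
grip_width: 0.537
```

Run:
```python
from h import *
s=manip.observe(); print(s['eef_pos'],s['tool_rot'],s['joints'])
# commanded: pose start + shift
a=1.641; x=.649+(-.26*np.cos(a)-.125*np.sin(a)); y=.11+(-.26*np.sin(a)+.125*np.cos(a)); print('cmd',x,y,.227)
go((x,y,.227,1.611),(.474,-.3315,.107,1.611))
```

```text
[ 0.5409402  -0.15994811  0.2269426 ] [3.14154359e+00 1.96611410e-04 1.61050247e+00] [-3.32617947e-01 -1.33193470e-01  1.63257054e+00 -1.65714436e-04
  1.64209836e+00 -3.72335914e-01]
cmd 0.54254587351681 -0.1581278033973743 0.227
tool shift [-0.1705 -0.0755  0.12    0.    ]
```

Request:
send_rows --pt "-0.035 -0.016 0 0 0.3" --pt "-0.07 -0.031 0 0 0.3" --pt "-0.105 -0.047 0 0 0.3" --pt "-0.14 -0.062 0.01 0 0.3" --pt "-0.16 -0.071 0.03 0 0.3" --pt "-0.1705 -0.0755 0.06 0 0.3" --pt "-0.1705 -0.0755 0.09 0 0.3" --pt "-0.1705 -0.0755 0.105 0 0.3" --pt "-0.1705 -0.0755 0.11 0 0.3" --pt "-0.1705 -0.0755 0.11 0 0.3"

```text
time_s: 4.12
eef_pos: [0.4735, -0.3311, 0.1162]
tool_rot: [-3.14, -0.001, 1.611]
contact_force: [-0.4, 0.1, -1.2]
grip_width: 0.535
```

Run:
```python
from h import *
s=manip.observe(); print(s['eef_pos'],s['tool_rot'],s['contact_force'])
snap('scene','scene4.png');snap('side','side4.png')
a,b=[cv2.imread(f'pics/{n}4.png') for n in('scene','side')]
cv2.imwrite('pics/cmp4.png',np.hstack([cv2.resize(a[120:380,240:480],(390,420)),cv2.resize(b[80:300,290:500],(390,420))]))
```

```text
[ 0.47354758 -0.33107855  0.11623389] [-3.14047497e+00 -9.07167729e-04  1.61098224e+00] [-0.40258774  0.05335507 -1.18988427]
```

View pics/cmp4.png

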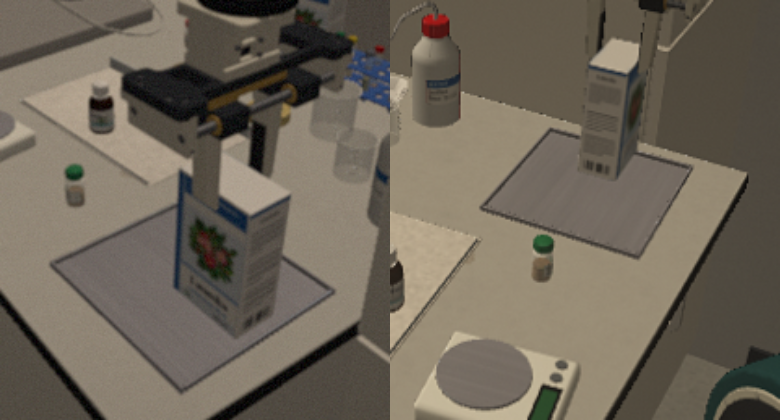

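Request:
send_rows --pt "0 0 0.005 0 0.3" --pt "0 0 0.009 0 0.3" --pt "0 0 0.011 0 0.3" --pt "0 0 0.011 0 0.3" --pt "0 0 0.011 0 0.8" --pt "0 0 0.011 0 0.8" --pt "0 0 0.011 0 0.8" --pt "0 0 0.011 0 0.8" --pt "0 0 0.011 0 0.8"

```text
time_s: 4.97
eef_pos: [0.4739, -0.3315, 0.1057]
tool_rot: [3.142, 0.0, 1.611]
contact_force: [0.4, 0.3, 0.2]
grip_width: 0.791
```

Request:
send_rows --pt "0 0 -0.02 0 0.8" --pt "0 0 -0.055 0 0.8" --pt "0.01 0.003 -0.085 0 0.8" --pt "0.045 0.014 -0.095 0 0.8" --pt "0.082 0.026 -0.095 0 0.8" --pt "0.12 0.038 -0.095 0 0.8" --pt "0.158 0.051 -0.095 0 0.8" --pt "0.196 0.063 -0.095 0 0.8" --pt "0.234 0.075 -0.095 0 0.8" --pt "0.272 0.087 -0.09 0 0.8" --pt "0.31 0.1 -0.07 0 0.8" --pt "0.34 0.109 -0.05 0 0.8"

```text
time_s: 5.97
eef_pos: [0.5701, 0.0149, 0.1565]
tool_rot: [3.139, 0.0, 1.611]
contact_force: [0.8, -0.9, 0.0]
grip_width: 0.799
```

Request:
send_rows --pt "0.0172 0.0055 0.025 0 0.75" --pt "0.0172 0.0055 0.025 0 0.75" --pt "0.0172 0.0055 0.025 0 0.75" --pt "0.0172 0.0055 0.025 0 0.75"

```text
time_s: 6.3
eef_pos: [0.5742, 0.0295, 0.1316]
tool_rot: [3.141, 0.0, 1.611]
contact_force: [-0.2, 0.1, 0.3]
grip_width: 0.752
```

Run:
```python
from h import *
im,C,s=snap('wrist','w5.png'); print(s['eef_pos'],s['tool_rot'],s['contact_force'])
np.savez('w5.npz',**C)
```

```text
[0.57422222 0.02951288 0.13156804] [3.14087766e+00 2.69176041e-04 1.61080756e+00] [-0.21357343  0.11053482  0.2779095 ]
```

View pics/w5.png

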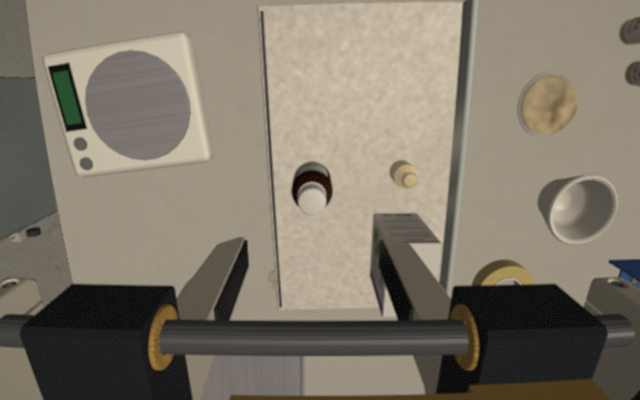

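Run:
```python
from h import *
np.set_printoptions(precision=4,suppress=True)
C=dict(np.load('w5.npz')); s=manip.observe()
R=Rt(s['tool_rot']);p=s['eef_pos']
for X in ([.0075,.035,0],[-.0075,.035,0],[.0075,-.035,0],[.0075,-.0525,0]): print(X,proj(C,p+R@np.array(X)))
print('cap',onz(C,[(312,199)],.076),'weight',onz(C,[(409.5,180)],.041), 'base',onz(C,[(312,163)],.005))
im=cv2.imread('pics/w5.png'); cv2.imwrite('pics/w5c.png',cv2.resize(im[145:265,220:450],None,fx=3.4,fy=3.4,interpolation=cv2.INTER_CUBIC))
```

```text
[0.0075, 0.035, 0] [[370.9881 222.1119]]
[-0.0075, 0.035, 0] [[369.7101 244.9386]]
[0.0075, -0.035, 0] [[253.9967 222.0607]]
[0.0075, -0.0525, 0] [[224.9476 221.9896]]
cap [[0.5738 0.0331 0.076 ]] weight [[0.6564 0.042  0.041 ]] base [[0.5732 0.0457 0.005 ]]
```

View pics/w5c.png

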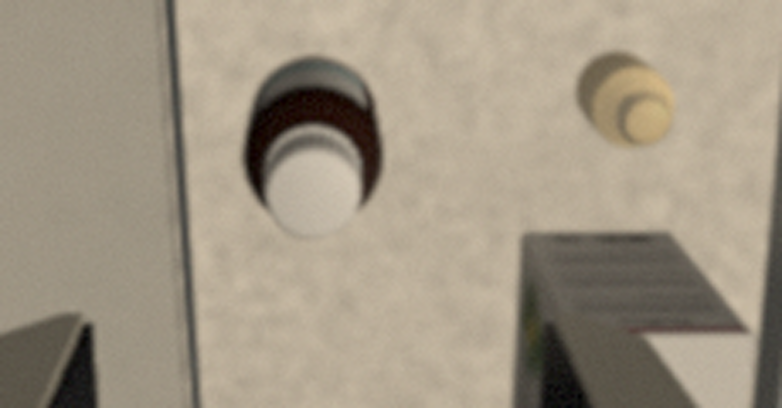

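Request:
send_rows --pt "0 0 0.03 0 0.75" --pt "0 0 0.065 0 0.75" --pt "0 0 0.095 0 0.75" --pt "0 0 0.11 0 0.75" --pt "0 0 0.114 0 0.7" --pt "0 0 0.114 0 0.5" --pt "0 0 0.114 0 0.2" --pt "0 0 0.114 0 0.2" --pt "0 0 0.114 0 0.2" --pt "0 0 0.114 0 0.2" --pt "0 0 0.114 0 0.2" --grip_force 12

```text
time_s: 7.27
eef_pos: [0.5745, 0.03, 0.0176]
tool_rot: [3.14, 0.0, 1.611]
contact_force: [-0.8, 0.4, 5.8]
grip_width: 0.375
```

Run:
```python
from h import *
for n in('scene','side'): snap(n,n+'6.png')
def sh(n,x,y,w,h):
    a,b=[cv2.cvtColor(cv2.imread(f'pics/{n}{k}.png'),cv2.COLOR_BGR2GRAY).astype(np.float32)[y:y+h,x:x+w] for k in(0,6)]
    print(n,cv2.phaseCorrelate(a,b,cv2.createHanningWindow((w,h),cv2.CV_32F)))
s=manip.observe(); print(s['eef_pos'],s['contact_force'])
a,b=[cv2.imread(f'pics/{n}6.png') for n in('scene','side')]
cv2.imwrite('pics/cmp6.png',np.hstack([cv2.resize(a[110:240,250:400],(390,340)),cv2.resize(b[150:280,220:370],(390,340))]))
go((.574,.030,.1,1.611),(.472+.05*np.cos(.04)-.05*np.sin(.04),-.2815+.05*np.sin(.04)+.05,.1,1.611))
```

```text
[0.57446699 0.03001215 0.01759134] [-1.12196482  0.02348118  7.0877569 ]
tool shift [-0.2571 -0.0644 -0.      0.    ]
```

View pics/cmp6.png

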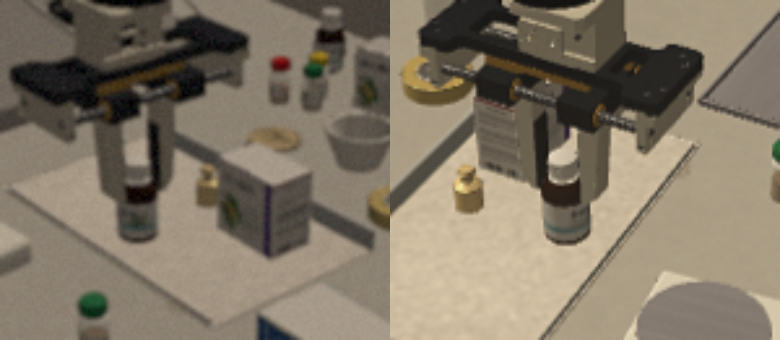

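Request:
send_rows --pt "0 0 -0.015 0 0.2" --pt "0 0 -0.045 0 0.2" --pt "0 0 -0.075 0 0.2" --pt "-0.02 -0.005 -0.085 0 0.2" --pt "-0.058 -0.0145 -0.085 0 0.2" --pt "-0.096 -0.024 -0.085 0 0.2" --pt "-0.134 -0.0335 -0.085 0 0.2" --pt "-0.172 -0.043 -0.085 0 0.2" --pt "-0.21 -0.0525 -0.085 0 0.2" --pt "-0.24 -0.06 -0.075 0 0.2" --pt "-0.257 -0.0644 -0.05 0 0.2" --pt "-0.257 -0.0644 -0.025 0 0.2"

```text
time_s: 8.37
eef_pos: [0.5196, -0.2328, 0.0419]
tool_rot: [3.14, 0.002, 1.608]
contact_force: [0.6, 0.3, -0.7]
grip_width: 0.374
```

Request:
send_rows --pt "0 0 0.012 0 0.2" --pt "0 0 0.021 0 0.2" --pt "0 0 0.0255 0 0.2" --pt "0 0 0.0255 0 0.2"

```text
time_s: 8.7
eef_pos: [0.5202, -0.2289, 0.0164]
tool_rot: [-3.141, 0.0, 1.612]
contact_force: [-0.0, 0.6, -0.8]
grip_width: 0.375
```

Run:
```python
from h import *
s=manip.observe(); print(s['eef_pos'],s['contact_force'],s['grip_width'])
snap('scene','scene7.png');snap('side','side7.png')
a,b=[cv2.imread(f'pics/{n}7.png') for n in('scene','side')]
cv2.imwrite('pics/cmp7.png',np.hstack([cv2.resize(a[160:380,240:470],(390,390)),cv2.resize(b[80:260,300:490],(390,390))]))
```

```text
[ 0.52018104 -0.22886142  0.01641143] [-0.02306042  0.6265687  -0.83089294] 0.37489786501234484
```

View pics/cmp7.png

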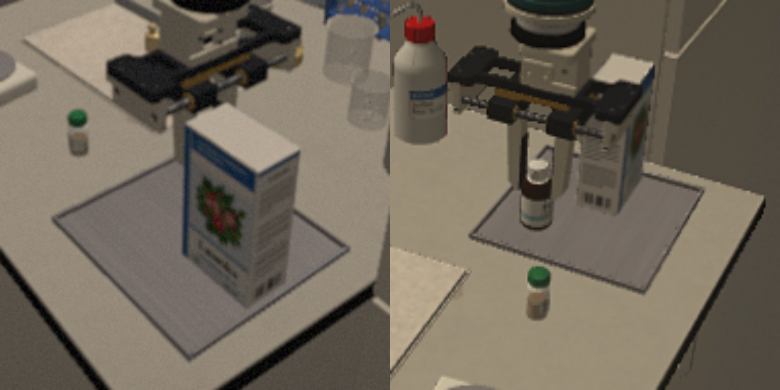

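Request:
send_rows --pt "0 0 0 0 0.5" --pt "0 0 0 0 0.65" --pt "0 0 0 0 0.65" --pt "0 0 -0.02 0 0.65" --pt "0 0 -0.05 0 0.65" --pt "0 0 -0.085 0 0.65" --pt "0.01 0.01 -0.115 0 0.65" --pt "0.035 0.035 -0.12 0 0.7" --pt "0.065 0.06 -0.12 0 0.75" --pt "0.095 0.09 -0.12 0 0.75" --pt "0.125 0.12 -0.12 0 0.75" --pt "0.155 0.14 -0.12 0 0.75"

```text
time_s: 9.8
eef_pos: [0.6553, -0.0672, 0.1363]
tool_rot: [3.141, 0.0, 1.611]
contact_force: [0.7, -0.6, 0.5]
grip_width: 0.751
```

Run:
```python
from h import *
s=manip.observe(); print(s['eef_pos'],s['contact_force'],s['grip_width'])
go((.520,-.2295,.0165,1.611),(.6575,-.036,.1365,1.606))
```

```text
[ 0.65527894 -0.06718233  0.13630707] [ 0.6913677  -0.64829028  0.46779571] 0.7512783838782083
tool shift [ 0.1878  0.1452 -0.12    0.005 ]
```

Request:
send_rows --pt "0.0328 0.0052 0 0.005 0.75" --pt "0.0328 0.0052 0 0.005 0.75" --pt "0.0328 0.0052 0 0.005 0.75" --pt "0.0328 0.0052 0 0.005 0.75"

```text
time_s: 10.13
eef_pos: [0.6574, -0.036, 0.1363]
tool_rot: [3.142, 0.0, 1.606]
contact_force: [-0.2, -0.5, -0.1]
grip_width: 0.747
```

Run:
```python
from h import *
im,C,s=snap('wrist','w8.png'); print(s['eef_pos'],s['tool_rot']); np.savez('w8.npz',**C)
snap('scene','scene8.png')
```

```text
[ 0.65743839 -0.0360488   0.13625305] [3.14151318e+00 2.61887818e-04 1.60634607e+00]
```

View pics/w8.png

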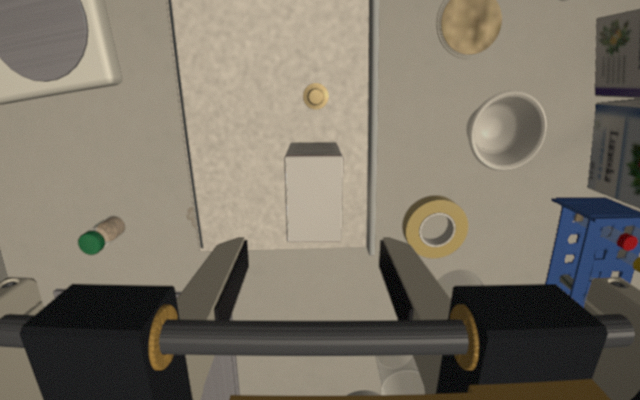

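View pics/scene8.png

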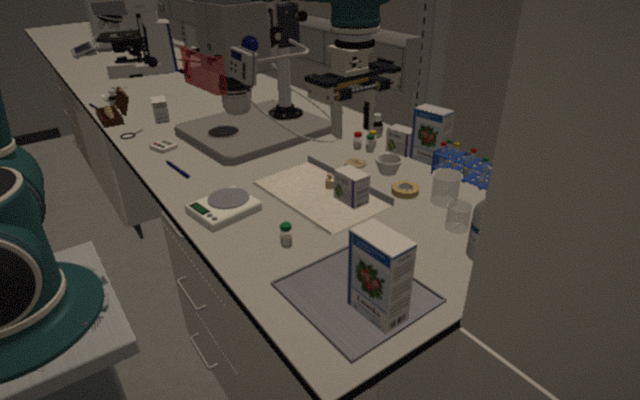

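Run:
```python
import cv2,numpy as np
a=cv2.imread('pics/w8.png')[135:255,270:360].astype(float); lo,hi=np.percentile(a,[3,98]); a=np.clip((a-lo)/(hi-lo)*255,0,255).astype(np.uint8)
cv2.imwrite('pics/w8c.png',cv2.resize(a,None,fx=5,fy=5,interpolation=cv2.INTER_CUBIC))
```

```text
(no output)
```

View pics/w8c.png

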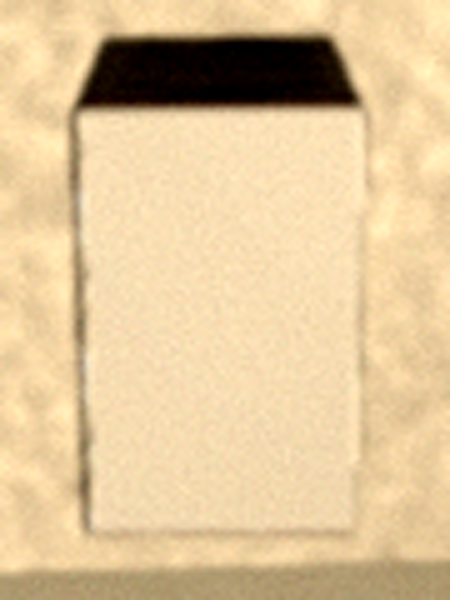

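Request:
send_rows --pt "0 0.0006 0.03 0 0.72" --pt "0 0.0006 0.06 0 0.72" --pt "0 0.0006 0.085 0 0.72" --pt "0 0.0006 0.096 0 0.72" --pt "0 0.0006 0.096 0 0.72" --pt "0 0.0006 0.096 0 0.72" --pt "0 0.0006 0.096 0 0.5" --pt "0 0.0006 0.096 0 0.3" --pt "0 0.0006 0.096 0 0.3" --pt "0 0.0006 0.096 0 0.3" --pt "0 0.0006 0.096 0 0.3"

```text
time_s: 11.15
eef_pos: [0.6585, -0.0359, 0.0411]
tool_rot: [3.14, 0.0, 1.606]
contact_force: [-0.5, -0.1, 4.2]
grip_width: 0.472
```

Run:
```python
from h import *
for n in('scene','side'): snap(n,n+'9.png')
def sh(n,x,y,w,h):
    a,b=[cv2.cvtColor(cv2.imread(f'pics/{n}{k}.png'),cv2.COLOR_BGR2GRAY).astype(np.float32)[y:y+h,x:x+w] for k in(0,9)]
    print(n,cv2.phaseCorrelate(a,b,cv2.createHanningWindow((w,h),cv2.CV_32F)))
sh('scene',330,172,40,36); sh('side',250,185,40,36)
s=manip.observe(); print(s['eef_pos'],s['contact_force'],s['grip_width'])
a,b=[cv2.imread(f'pics/{n}9.png') for n in('scene','side')]
cv2.imwrite('pics/cmp9.png',np.hstack([cv2.resize(a[110:240,290:440],(390,340)),cv2.resize(b[130:260,200:350],(390,340))]))
go((.658,-.036,.04,1.606),(.472-.045*np.cos(.04)-.048*np.sin(.04),-.2815-.045*np.sin(.04)+.048,.04,1.611))
```

```text
scene ((0.13235510002101591, -0.60715041317561), 0.9913326174020767)
side ((-0.13377553016924892, -0.06590412315501126), 1.0585116604963938)
[ 0.65848753 -0.03589477  0.04108846] [-1.36678001 -0.38444199  5.87199881] 0.46983870101746034
tool shift [-0.191  -0.2398 -0.     -0.005 ]
```

View pics/cmp9.png

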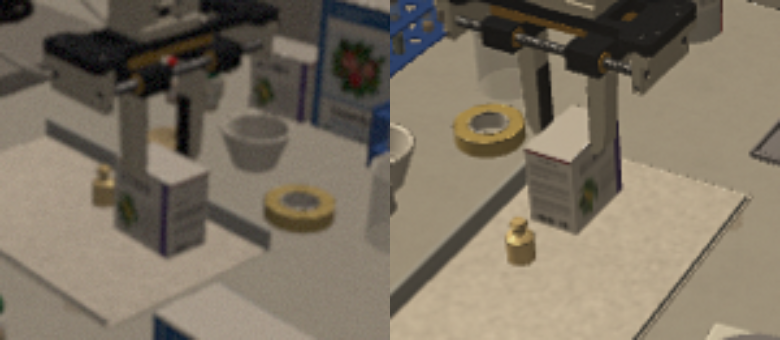

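Request:
send_rows --pt "0 0 -0.015 0 0.3" --pt "0 0 -0.045 0 0.3" --pt "0 0 -0.08 0 0.3" --pt "-0.01 -0.012 -0.105 0 0.3" --pt "-0.034 -0.042 -0.11 0 0.3" --pt "-0.058 -0.072 -0.11 0 0.3" --pt "-0.082 -0.103 -0.11 0 0.3" --pt "-0.106 -0.133 -0.11 0 0.3" --pt "-0.13 -0.163 -0.11 0 0.3" --pt "-0.154 -0.193 -0.11 -0.005 0.3" --pt "-0.176 -0.221 -0.11 -0.005 0.3" --pt "-0.191 -0.2398 -0.105 -0.005 0.3"

```text
time_s: 12.25
eef_pos: [0.4233, -0.2367, 0.1471]
tool_rot: [3.14, 0.002, 1.61]
contact_force: [0.2, -0.4, -0.7]
grip_width: 0.468
```

Request:
send_rows --pt "0 0 0.02 0 0.3" --pt "0 0 0.05 0 0.3" --pt "0 0 0.08 0 0.3" --pt "0 0 0.096 0 0.3" --pt "0 0 0.096 0 0.3" --pt "0 0 0.096 0 0.3"

```text
time_s: 12.75
eef_pos: [0.425, -0.2351, 0.0498]
tool_rot: [-3.141, -0.0, 1.611]
contact_force: [0.3, 0.3, -0.3]
grip_width: 0.471
```

Run:
```python
from h import *
s=manip.observe(); print(s['eef_pos'],s['tool_rot'],s['contact_force'],s['grip_width'])
snap('scene','scene10.png');snap('side','side10.png')
a,b=[cv2.imread(f'pics/{n}10.png') for n in('scene','side')]
cv2.imwrite('pics/cmp10.png',np.hstack([cv2.resize(a[160:380,240:470],(390,390)),cv2.resize(b[80:260,300:490],(390,390))]))
```

```text
[ 0.42504053 -0.23509929  0.04982535] [-3.14111863e+00 -3.41068199e-04  1.61080942e+00] [ 0.30388349  0.25600783 -0.26347951] 0.4712339745190593
```

View pics/cmp10.png

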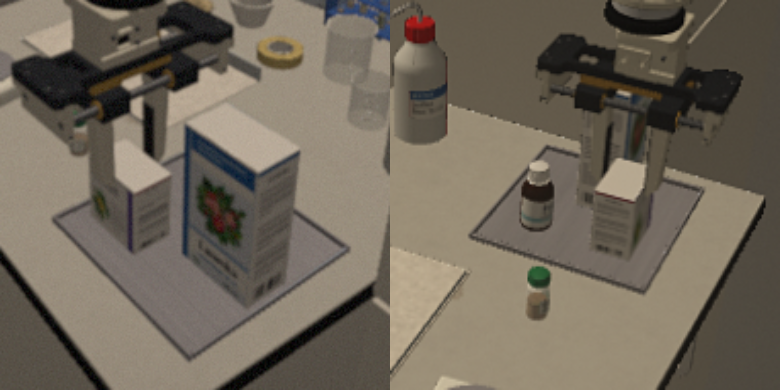

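Request:
send_rows --pt "0 0 0.005 0 0.3" --pt "0 0 0.0085 0 0.3" --pt "0 0 0.0095 0 0.3" --pt "0 0 0.0095 0 0.3" --pt "0 0 0.0095 0 0.6" --pt "0 0 0.0095 0 0.65" --pt "0 0 0.0095 0 0.65" --pt "0 0 -0.01 0 0.65" --pt "0 0 -0.04 0 0.65" --pt "0 0 -0.075 0 0.65"

```text
time_s: 13.68
eef_pos: [0.4243, -0.2346, 0.1237]
tool_rot: [-3.139, -0.002, 1.611]
contact_force: [0.1, -1.0, 0.1]
grip_width: 0.649
```

Run:
```python
from h import *
s=manip.observe(); print(s['eef_pos'],s['tool_rot'],s['contact_force'],s['grip_width'])
go((.425,-.235,.1243,1.611),(.656,.039,.10,1.611))
C=dict(np.load('w8.npz')); print(onz(C,[(317,96)],.041))
```

```text
[ 0.42428973 -0.23464127  0.12374847] [-3.13913330e+00 -1.70846864e-03  1.61076396e+00] [ 0.09203684 -0.98154963  0.07547859] 0.6494458862842577
tool shift [0.2645 0.2418 0.0243 0.    ]
[[0.65841435 0.04187395 0.041     ]]
```

Request:
send_rows --pt "0.012 0.011 0 0 0.65" --pt "0.038 0.035 0 0 0.65" --pt "0.066 0.06 0 0 0.65" --pt "0.094 0.086 0 0 0.65" --pt "0.122 0.112 0 0 0.65" --pt "0.15 0.137 0 0 0.65" --pt "0.178 0.163 0 0 0.65" --pt "0.206 0.188 0 0 0.65" --pt "0.234 0.214 0 0 0.65" --pt "0.256 0.234 0.01 0 0.65" --pt "0.2645 0.2418 0.0243 0 0.65" --pt "0.2645 0.2418 0.0243 0 0.65"

```text
time_s: 14.68
eef_pos: [0.6559, 0.0407, 0.0962]
tool_rot: [-3.137, -0.0, 1.613]
contact_force: [-1.0, -0.2, -0.4]
grip_width: 0.653
```

Request:
send_rows --pt "0 0 0 0 0.65" --pt "0 0 0 0 0.65"

```text
time_s: 14.85
eef_pos: [0.6557, 0.0378, 0.1002]
tool_rot: [-3.141, 0.0, 1.61]
contact_force: [0.1, -0.4, -0.7]
grip_width: 0.65
```

Run:
```python
from h import *
im,C,s=snap('wrist','w11.png'); print(s['eef_pos'],s['tool_rot']); np.savez('w11.npz',**C)
```

```text
[0.65566491 0.03784788 0.10016488] [-3.14138991e+00  2.45027306e-04  1.61028094e+00]
```

View pics/w11.png

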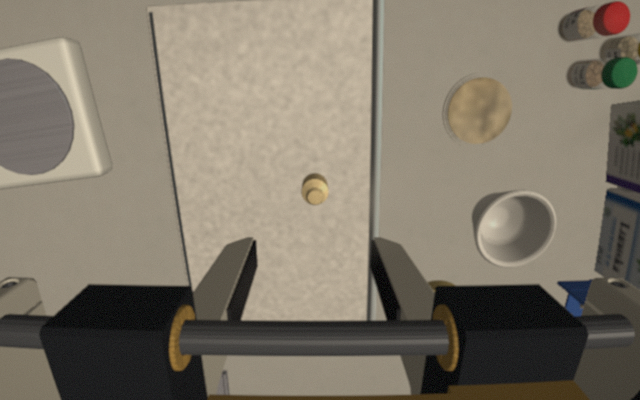

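Run:
```python
from h import *
C=dict(np.load('w11.npz')); print(onz(C,[(315,197)],.041),onz(C,[(315,189)],.033))
im=cv2.imread('pics/w11.png');cv2.imwrite('pics/w11c.png',cv2.resize(im[160:250,250:390],None,fx=5,fy=5,interpolation=cv2.INTER_CUBIC))
```

```text
[[0.65750374 0.0419758  0.041     ]] [[0.65738193 0.04601181 0.033     ]]
```

Request:
send_rows --pt "0 0.0007 0.02 0 0.5" --pt "0 0.0007 0.04 0 0.5" --pt "0 0.0007 0.05 0 0.5" --pt "0 0.0007 0.05 0 0.5" --pt "0 0.0007 0.05 0 0.5" --pt "0 0.0007 0.05 0 0.5"

```text
time_s: 15.4
eef_pos: [0.6574, 0.0385, 0.0515]
tool_rot: [3.14, 0.0, 1.61]
contact_force: [1.4, -0.1, -0.1]
grip_width: 0.497
```

Run:
```python
from h import *
s=manip.observe(); print(s['eef_pos'],s['tool_rot'])
snap('scene','scene12.png');snap('side','side12.png');snap('wrist','w12.png')
a,b,c=[cv2.imread(f'pics/{n}.png') for n in('scene12','side12','w12')]
cv2.imwrite('pics/cmp12.png',np.hstack([cv2.resize(a[130:210,290:370],(390,390)),cv2.resize(b[170:250,220:300],(390,390))]))
cv2.imwrite('pics/w12c.png',cv2.resize(c[160:280,230:400],None,fx=4.5,fy=4.5))
```

```text
[0.65738382 0.03847769 0.05148031] [3.13984495e+00 5.09583111e-05 1.61039872e+00]
```

View pics/cmp12.png

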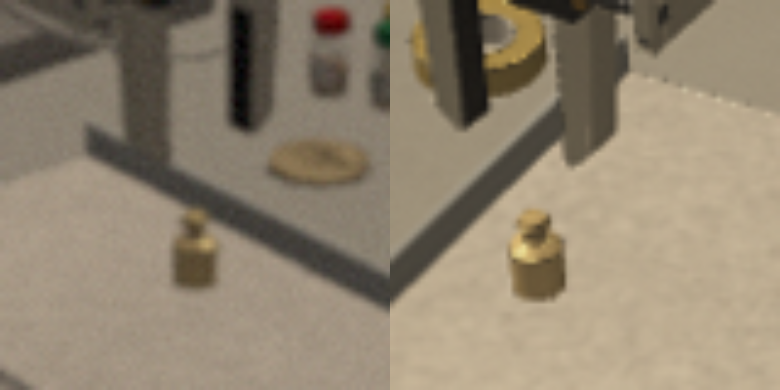

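View pics/w12c.png

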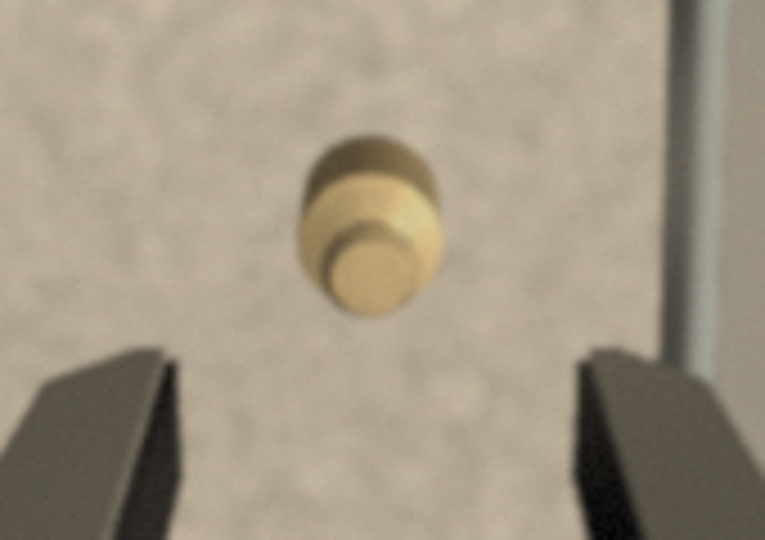

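Run:
```python
from h import *
np.set_printoptions(precision=1,suppress=True)
s=manip.observe();R=Rt(s['tool_rot']);p=s['eef_pos'];print(s['eef_pos'],s['grip_width'])
ho=.0465*s['grip_width']
for n,f,(x0,y0) in(('scene','scene12',(290,130)),('side','side12',(220,170)),('wrist','w12',(230,160))):
    C=cam(n,s); im=cv2.imread(f'pics/{f}.png')
    im=cv2.resize(im[y0:y0+100,x0:x0+150],None,fx=4,fy=4,interpolation=cv2.INTER_CUBIC)
    for sy in(-1,1):
      for X in([-.0075,sy*ho,0],[.0075,sy*ho,0],[0,sy*ho,0],[.0075,sy*(ho+.0175),0]):
        q=proj(C,p+R@np.array(X))[0]; cv2.circle(im,(int((q[0]-x0)*4),int((q[1]-y0)*4)),3,(0,0,255),-1)
    cv2.imwrite(f'pics/p_{n}.png',im)
a=[cv2.imread(f'pics/p_{n}.png') for n in('scene','side','wrist')]
cv2.imwrite('pics/p_all.png',cv2.resize(np.vstack([np.hstack(a[:2]),np.hstack([a[2],a[2]*0])]),(800,533)))
```

```text
[0.7 0.  0.1] 0.4989858460316881
```

View pics/p_all.png

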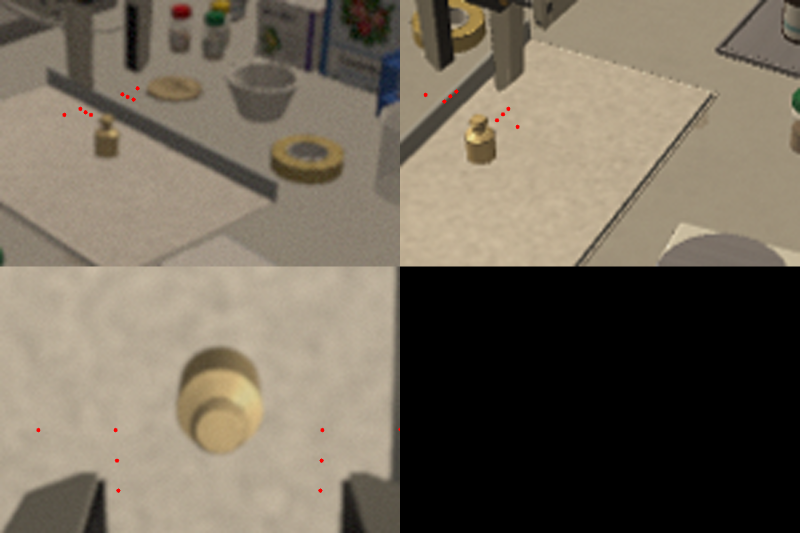

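Run:
```python
import cv2,numpy as np
a=cv2.imread('pics/scene12.png')[120:180,300:350];b=cv2.imread('pics/side12.png')[160:210,220:280]
cv2.imwrite('pics/z12.png',np.hstack([cv2.resize(x,(390,468),interpolation=cv2.INTER_CUBIC) if i==0 else cv2.resize(x,(400,468),interpolation=cv2.INTER_CUBIC) for i,x in enumerate((a,b))]))
```

```text
(no output)
```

View pics/z12.png

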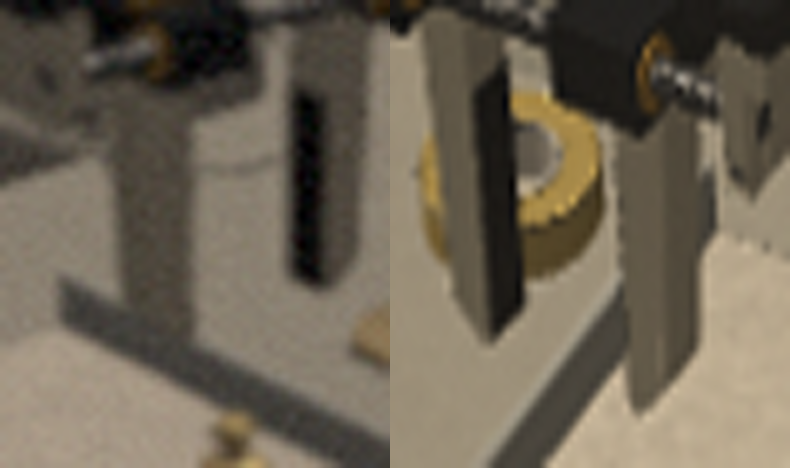

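Run:
```python
from tri import *
s=manip.observe();R=Rt(s['tool_rot']);p=s['eef_pos'];np.set_printoptions(precision=4,suppress=True)
X=tri([(S,(341.3,157.2)),(D,(240,192))]);print(p,X,'tool',R.T@(X-p))
X=tri([(S,(336.9,155.3)),(D,(235,196.3))]);print(X,'tool',R.T@(X-p))
C=cam('wrist',s)
Y=tri([(S,(341.3,157.2)),(D,(240,192)),(C,(230+577/4.5,160+480/4.5))]);print('3',R.T@(Y-p), proj(C,X))
```

```text
[0.6574 0.0388 0.0511] [0.6825 0.0294 0.078 ] tool [-0.0103  0.0248 -0.0269]
[0.6823 0.0454 0.0772] tool [ 0.0056  0.0253 -0.0261]
3 [-0.0095  0.025  -0.0265] [[359.8337 242.7052]]
```

Run:
```python
from tri import *
X=tri([(S,(330,173.9)),(D,(249.7,214.5))]);print(X)
X=tri([(S,(290+194/4.875,130+262/4.875)),(D,(220+148/4.875,170+270/4.875))]);print('body mid',X)
```

```text
[0.6565 0.0384 0.0393]
body mid [0.6566 0.0396 0.0129]
```

Request:
send_rows --pt "0 -0.0004 0.015 0 0.5" --pt "0 -0.0004 0.03 0 0.5" --pt "0 -0.0004 0.038 0 0.5" --pt "0 -0.0004 0.041 0 0.5" --pt "0 -0.0004 0.041 0 0.5" --pt "0 -0.0004 0.041 0 0.5"

```text
time_s: 16.05
eef_pos: [0.6564, 0.0388, 0.0087]
tool_rot: [-3.141, 0.0, 1.611]
contact_force: [1.2, 0.3, 0.7]
grip_width: 0.502
```

Run:
```python
from h import *
s=manip.observe(); print(s['eef_pos'],s['tool_rot'],s['contact_force'])
snap('scene','scene13.png');snap('side','side13.png')
a,b=[cv2.imread(f'pics/{n}.png') for n in('scene13','side13')]
cv2.imwrite('pics/cmp13.png',np.hstack([cv2.resize(a[140:200,300:360],(390,390)),cv2.resize(b[185:245,220:280],(390,390))]))
```

```text
[0.65642457 0.03880391 0.00865459] [-3.14114565e+00  1.07649928e-06  1.61081035e+00] [1.18657291 0.29361048 0.69961846]
```

View pics/cmp13.png

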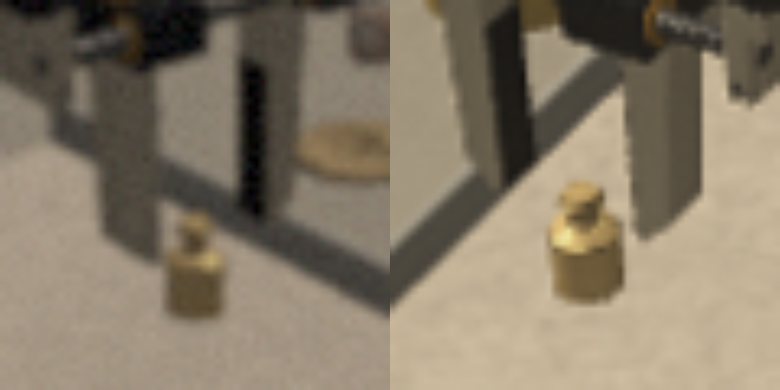

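Request:
send_rows --pt "0 0 0 0 0.3" --pt "0 0 0 0 0.1" --pt "0 0 0 0 0.1" --pt "0 0 0 0 0.1" --pt "0 0 0 0 0.1" --pt "0 0 0 0 0.1" --grip_force 15

```text
time_s: 16.65
eef_pos: [0.6565, 0.0388, 0.009]
tool_rot: [3.141, -0.0, 1.611]
contact_force: [0.0, -0.2, 1.4]
grip_width: 0.225
```

Request:
send_rows --pt "0 0 -0.01 0 0.1" --pt "0 0 -0.03 0 0.1" --pt "0 0 -0.055 0 0.1" --pt "0 0 -0.07 0 0.1" --pt "0 0 -0.07 0 0.1"

```text
time_s: 17.07
eef_pos: [0.6581, 0.0388, 0.0833]
tool_rot: [3.136, 0.0, 1.611]
contact_force: [-0.7, 0.2, -0.2]
grip_width: 0.226
```

Run:
```python
from h import *
s=manip.observe(); print(s['eef_pos'],s['tool_rot'],s['contact_force'],s['grip_width'])
im,C,s=snap('wrist','w14.png');np.savez('w14.npz',**C)
snap('scene','scene14.png');snap('side','side14.png')
a,b=[cv2.imread(f'pics/{n}.png') for n in('scene14','side14')]
cv2.imwrite('pics/cmp14.png',np.hstack([cv2.resize(a[100:180,290:370],(390,390)),cv2.resize(b[155:235,210:290],(390,390))]))
```

```text
[0.65811196 0.0388146  0.0832909 ] [3.13619623e+00 1.16958254e-04 1.61074068e+00] [-0.70056657  0.23333745 -0.20886356] 0.22645240217833884
```

View pics/cmp14.png

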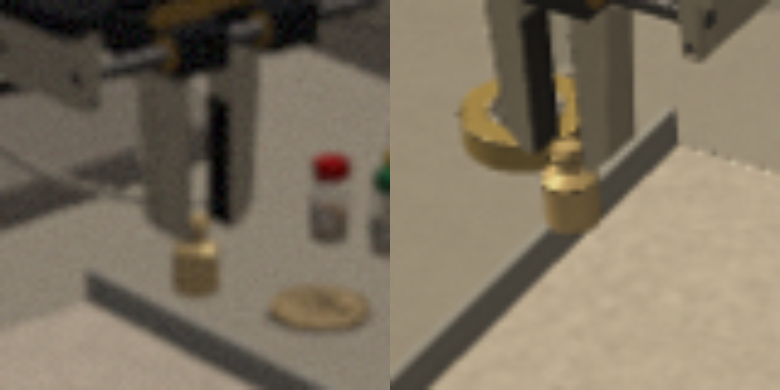

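View pics/w14.png

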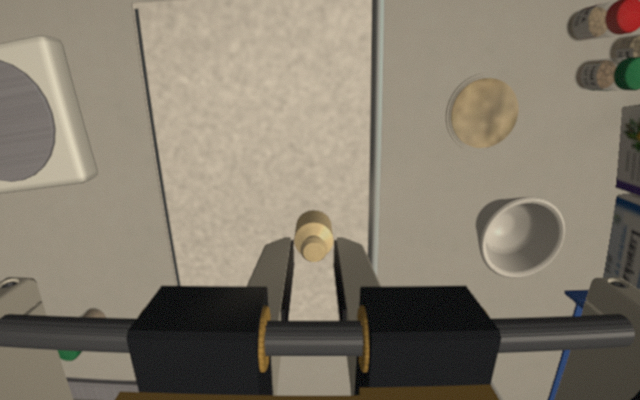

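Run:
```python
from tri import *
def ell(f,x,y,w,h,out):
    im=cv2.imread(f)[y:y+h,x:x+w]; g=cv2.GaussianBlur(cv2.cvtColor(im,cv2.COLOR_BGR2GRAY),(3,3),0)
    hs=cv2.cvtColor(im,cv2.COLOR_BGR2HSV)
    seed=(w//2,h//2); m=np.zeros((h+2,w+2),np.uint8)
    # pan: less yellow: use b-channel of Lab
    b=cv2.GaussianBlur(cv2.cvtColor(im,cv2.COLOR_BGR2LAB)[:,:,2],(3,3),0).astype(int); b0=np.median(b[h//2-3:h//2+4,w//2-3:w//2+4]); g0=np.median(g[h//2-3:h//2+4,w//2-3:w//2+4])
    mm=((abs(b-b0)<5)&(abs(g.astype(int)-g0)<25)).astype(np.uint8)
    mm=cv2.morphologyEx(mm,cv2.MORPH_OPEN,np.ones((3,3),np.uint8))
    cs,_=cv2.findContours(mm,cv2.RETR_EXTERNAL,cv2.CHAIN_APPROX_NONE)
    c=max([c for c in cs if cv2.pointPolygonTest(c,seed,False)>=0],key=cv2.contourArea); e=cv2.fitEllipse(cv2.convexHull(c))
    v=cv2.resize(im,None,fx=3,fy=3); cv2.ellipse(v,((e[0][0]*3+1,e[0][1]*3+1),(e[1][0]*3,e[1][1]*3),e[2]),(0,0,255),1); cv2.imwrite(out,v)
    print(f,e); return (e[0][0]+x,e[0][1]+y)
W5=dict(np.load('w5.npz'))
s=ell('pics/scene0.png',195,175,70,46,'pics/e_s.png'); d=ell('pics/side0.png',295,240,92,70,'pics/e_d.png'); w=ell('pics/w5.png',70,35,136,140,'pics/e_w.png')
for C,q in((S,s),(D,d),(W5,w)): print(q,onz(C,[q],.034))
print(tri([(S,s),(D,d)]),tri([(S,s),(D,d),(W5,w)]))
ims=[cv2.resize(cv2.imread(f'pics/e_{k}.png'),(260,220)) for k in 'sdw']; cv2.imwrite('pics/e.png',np.hstack(ims))
```

```text
pics/scene0.png ((32.838600158691406, 22.59280776977539), (22.01231575012207, 42.76563262939453), 82.88534545898438)
pics/side0.png ((45.31410598754883, 35.71772766113281), (37.34706497192383, 51.48129653930664), 91.38684844970703)
pics/w5.png ((67.25399017333984, 69.77835845947266), (99.52022552490234, 112.89762878417969), 144.7060546875)
(227.8386001586914, 197.5928077697754) [[0.4223 0.0887 0.034 ]]
(340.3141059875488, 275.7177276611328) [[0.4233 0.0947 0.034 ]]
(137.25399017333984, 104.77835845947266) [[0.4265 0.0958 0.034 ]]
[0.4241 0.0927 0.0317] [0.4245 0.0942 0.0314]
```

View pics/e.png

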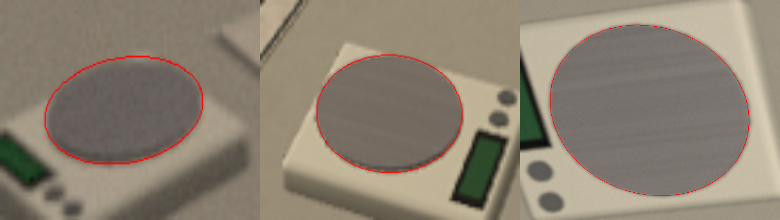

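Request:
send_rows --pt "0.005 -0.018 0 0 0.1" --pt "0.014 -0.052 0 0 0.1" --pt "0.024 -0.088 0 0 0.1" --pt "0.034 -0.124 0 0 0.1" --pt "0.044 -0.16 0 0 0.1" --pt "0.053 -0.195 0 0 0.1" --pt "0.06 -0.22 0 0 0.1" --pt "0.063 -0.2295 0.01 0 0.1" --pt "0.063 -0.2295 0.022 0 0.1" --pt "0.063 -0.2295 0.03 0 0.1" --pt "0.063 -0.2295 0.03 0 0.1" --pt "0.063 -0.2295 0.03 0 0.1"

```text
time_s: 18.22
eef_pos: [0.4247, 0.0922, 0.0478]
tool_rot: [-3.139, 0.0, 1.61]
contact_force: [-0.2, -0.0, 0.2]
grip_width: 0.229
```

Run:
```python
from tri import *
s=manip.observe(); print(s['eef_pos'],s['tool_rot'],s['contact_force'],s['grip_width'])
im,C,s=snap('wrist','w15.png')
snap('scene','scene15.png');snap('side','side15.png')
a,b,c=[cv2.imread(f'pics/{n}.png') for n in('scene15','side15','w15')]
cv2.imwrite('pics/cmp15.png',np.hstack([cv2.resize(a[160:220,190:270],(390,290)),cv2.resize(b[220:300,300:400],(390,290))]))
```

```text
[0.4247 0.0922 0.0478] [-3.1394  0.0004  1.6104] [-0.1881 -0.0228  0.234 ] 0.2285500667915631
```

View pics/cmp15.png

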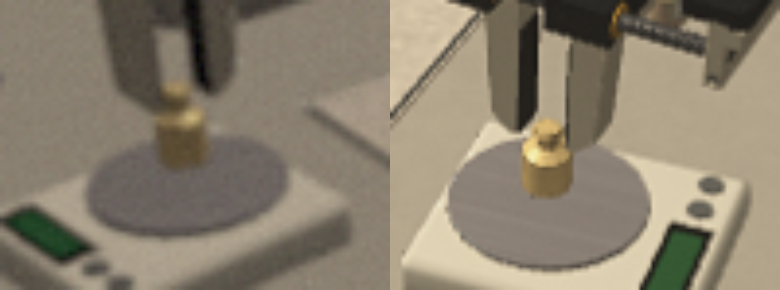

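View pics/w15.png

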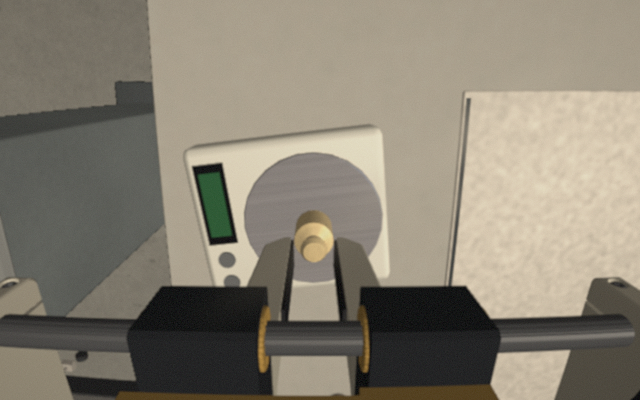

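Request:
send_rows --pt "0 0 0.004 0 0.1" --pt "0 0 0.008 0 0.1" --pt "0 0 0.0098 0 0.1" --pt "0 0 0.0098 0 0.1" --pt "0 0 0.0098 0 0.1"

```text
time_s: 18.78
eef_pos: [0.4246, 0.0925, 0.0389]
tool_rot: [-3.141, 0.0, 1.611]
contact_force: [0.2, 0.2, -0.5]
grip_width: 0.226
```

Run:
```python
from tri import *
s=manip.observe(); print(s['eef_pos'],s['contact_force'],s['grip_width'])
snap('scene','scene16.png');snap('side','side16.png')
a,b=[cv2.imread(f'pics/{n}.png') for n in('scene16','side16')]
cv2.imwrite('pics/cmp16.png',np.hstack([cv2.resize(a[160:220,190:270],(390,290)),cv2.resize(b[220:300,300:400],(390,290))]))
```

```text
[0.4246 0.0925 0.0389] [ 0.1562  0.1989 -0.4847] 0.2261688125948227
```

View pics/cmp16.png

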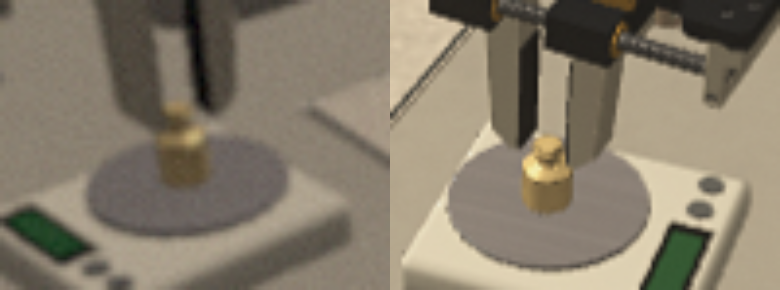

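Request:
send_rows --pt "0 0 0.0006 0 0.1" --pt "0 0 0.0008 0 0.1" --pt "0 0 0.0008 0 0.3" --pt "0 0 0.0008 0 0.5" --pt "0 0 0.0008 0 0.5" --pt "0 0 0.0008 0 0.5" --pt "0 0 -0.01 0 0.5" --pt "0 0 -0.03 0 0.5" --pt "0 0 -0.06 0 0.5" --pt "0 0 -0.09 0 0.6" --pt "0 0 -0.09 0 0.6"

```text
time_s: 19.8
eef_pos: [0.4266, 0.0929, 0.1357]
tool_rot: [3.134, -0.001, 1.611]
contact_force: [0.2, 0.5, 1.2]
grip_width: 0.58
```

Run:
```python
from tri import *
s=manip.observe(); print(s['eef_pos'],s['contact_force'],s['grip_width'])
snap('scene','scene17.png');snap('side','side17.png')
a,b=[cv2.imread(f'pics/{n}.png') for n in('scene17','side17')]
cv2.imwrite('pics/cmp17.png',np.hstack([cv2.resize(a[160:220,190:270],(390,290)),cv2.resize(b[220:300,300:400],(390,290))]))
go((.4246,.0925,.128,1.611),(.425,-.235,.11,1.611))
```

```text
[0.4266 0.0929 0.1357] [0.1629 0.5376 1.1665] 0.5796006952371078
tool shift [-0.3273 -0.0128  0.018   0.    ]
```

View pics/cmp17.png

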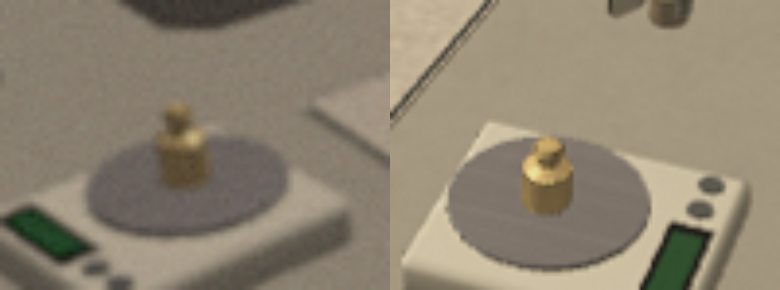

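Request:
send_rows --pt "-0.015 -0.001 0 0 0.65" --pt "-0.045 -0.002 0 0 0.65" --pt "-0.083 -0.003 0 0 0.65" --pt "-0.121 -0.005 0 0 0.65" --pt "-0.159 -0.006 0 0 0.65" --pt "-0.197 -0.008 0 0 0.65" --pt "-0.235 -0.009 0 0 0.65" --pt "-0.273 -0.011 0 0 0.65" --pt "-0.305 -0.012 0 0 0.65" --pt "-0.3273 -0.0128 0.01 0 0.65" --pt "-0.3273 -0.0128 0.03 0 0.65" --pt "-0.3273 -0.0128 0.03 0 0.65"

```text
time_s: 20.9
eef_pos: [0.423, -0.2351, 0.0947]
tool_rot: [-3.137, -0.003, 1.609]
contact_force: [0.1, 1.4, -1.7]
grip_width: 0.65
```

Request:
send_rows --pt "0 0 0 0 0.65" --pt "0 0 0 0 0.65" --pt "0 0 0 0 0.65"

```text
time_s: 21.15
eef_pos: [0.4253, -0.2345, 0.1]
tool_rot: [3.141, 0.001, 1.612]
contact_force: [0.1, -0.3, -0.1]
grip_width: 0.649
```

Run:
```python
from h import *
im,C,s=snap('wrist','w18.png'); print(s['eef_pos'],s['tool_rot'])
go((*s['eef_pos'],s['tool_rot'][2]),(.425,-.2351,.0403,1.611))
```

```text
[ 0.42531297 -0.23452753  0.09999742] [3.14071365e+00 5.67208618e-04 1.61182736e+00]
tool shift [-0.0006 -0.0003  0.0597  0.0008]
```

View pics/w18.png

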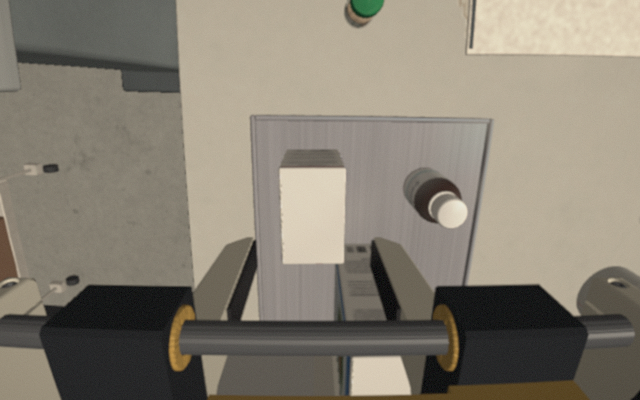

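Request:
send_rows --pt "-0.0003 0 0.02 0 0.65" --pt "-0.0003 0 0.04 0 0.65" --pt "-0.0003 0 0.054 0 0.65" --pt "-0.0003 0 0.0588 0 0.65" --pt "-0.0003 0 0.0588 0 0.65" --pt "-0.0003 0 0.0588 0 0.65" --pt "-0.0003 0 0.0588 0 0.65"

```text
time_s: 21.78
eef_pos: [0.4255, -0.2355, 0.0416]
tool_rot: [3.14, 0.001, 1.611]
contact_force: [-0.4, 0.1, 0.4]
grip_width: 0.649
```

Request:
send_rows --pt "0 0 0 0 0.45" --pt "0 0 0 0 0.3" --pt "0 0 0 0 0.3" --pt "0 0 0 0 0.3" --pt "0 0 0 0 0.3"

```text
time_s: 22.2
eef_pos: [0.4251, -0.2354, 0.0407]
tool_rot: [3.141, 0.0, 1.611]
contact_force: [-1.2, 0.6, 4.5]
grip_width: 0.466
```

Run:
```python
from h import *
s=manip.observe(); print(s['eef_pos'],s['tool_rot'],s['contact_force'],s['grip_width'])
go((*s['eef_pos'],s['tool_rot'][2]),(.6583,-.036,.0411,1.6063))
```

```text
[ 0.42511126 -0.23540712  0.04068464] [3.14112135e+00 3.03039661e-04 1.61074251e+00] [-1.15270684  0.57408395  4.46518099] 0.4661378219791858
tool shift [ 0.1899  0.241  -0.0004  0.0044]
```

Request:
send_rows --pt "0 0 -0.015 0 0.3" --pt "0 0 -0.045 0 0.3" --pt "0 0 -0.08 0 0.3" --pt "0.01 0.012 -0.105 0 0.3" --pt "0.034 0.042 -0.11 0 0.3" --pt "0.058 0.072 -0.11 0 0.3" --pt "0.082 0.103 -0.11 0 0.3" --pt "0.106 0.133 -0.11 0 0.3" --pt "0.13 0.164 -0.11 0 0.3" --pt "0.154 0.195 -0.11 0.0045 0.3" --pt "0.176 0.222 -0.11 0.0045 0.3" --pt "0.19 0.2405 -0.105 0.0045 0.3"

```text
time_s: 23.2
eef_pos: [0.6597, -0.0334, 0.1454]
tool_rot: [3.141, -0.0, 1.608]
contact_force: [0.5, 0.3, -1.4]
grip_width: 0.471
```

Request:
send_rows --pt "0 0 0.02 0 0.3" --pt "0 0 0.05 0 0.3" --pt "0 0 0.08 0 0.3" --pt "0 0 0.09 0 0.3" --pt "0 0 0.09 0 0.3" --pt "0 0 0.09 0 0.3" --pt "0 0 0.09 0 0.3"

```text
time_s: 23.78
eef_pos: [0.6586, -0.036, 0.0575]
tool_rot: [3.139, 0.0, 1.606]
contact_force: [0.3, -0.8, -0.2]
grip_width: 0.47
```

Run:
```python
from h import *
s=manip.observe(); print(s['eef_pos'],s['tool_rot'],s['contact_force'],s['grip_width'])
go((*s['eef_pos'],s['tool_rot'][2]),(.6584,-.036,.0417,1.6063))
snap('scene','scene19.png');snap('side','side19.png')
a,b=[cv2.imread(f'pics/{n}.png') for n in('scene19','side19')]
cv2.imwrite('pics/cmp19.png',np.hstack([cv2.resize(a[120:240,290:440],(390,310)),cv2.resize(b[150:270,200:350],(390,310))]))
```

```text
[ 0.65855721 -0.03602034  0.05746614] [3.13919681e+00 2.98683514e-04 1.60611736e+00] [ 0.32506621 -0.79270941 -0.23706552] 0.4700768618015453
tool shift [ 0.     -0.0002  0.0158 -0.0002]
```

View pics/cmp19.png

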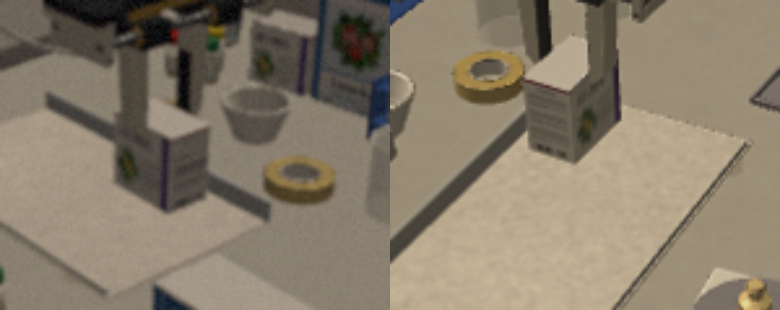

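Request:
send_rows --pt "0 0 0.005 0 0.3" --pt "0 0 0.01 0 0.3" --pt "0 0 0.0128 0 0.3" --pt "0 0 0.0138 0 0.3" --pt "0 0 0.0138 0 0.3" --pt "0 0 0.0138 0 0.3"

```text
time_s: 24.38
eef_pos: [0.6576, -0.0358, 0.0415]
tool_rot: [-3.141, 0.0, 1.606]
contact_force: [-2.7, -0.7, 3.7]
grip_width: 0.473
```

```bash
cat >> h.py <<'E'
def sh(n,k,x,y,w,h,k0='0'):
    a,b=[cv2.cvtColor(cv2.imread(f'pics/{n}{j}.png'),cv2.COLOR_BGR2GRAY).astype(np.float32)[y:y+h,x:x+w] for j in(k0,k)]
    r=cv2.phaseCorrelate(a,b,cv2.createHanningWindow((w,h),cv2.CV_32F)); print(n,np.round(r[0],2),round(r[1],2))
E
python3 - <<'E'
from h import *
s=manip.observe(); print(s['eef_pos'],s['tool_rot'],s['contact_force'],s['grip_width'])
snap('scene','scene20.png');snap('side','side20.png')
sh('scene','20',330,172,40,36); sh('side','20',250,185,40,36);sh('scene','20',330,172,40,36,'9'); sh('side','20',250,185,40,36,'9')
E
```

```text
[ 0.65756399 -0.03579824  0.041536  ] [-3.14139800e+00  6.94698655e-06  1.60631620e+00] [-2.69182247 -0.65340975  3.65198296] 0.4733006094348333
scene [-0.34 -0.29] 0.89
side [-0.01  0.05] 1.01
scene [-0.54  0.36] 0.96
side [0.06 0.22] 1.0
```

Request:
send_rows --pt "0 0.0005 -0.001 0 0.3" --pt "0 0.0005 -0.001 0 0.3" --pt "0 0.0005 -0.0005 0 0.3" --pt "0 0.0005 0 0 0.6" --pt "0 0.0005 0 0 0.65" --pt "0 0.0005 0 0 0.65" --pt "0 0.0005 0 0 0.65" --pt "0 0.0005 -0.015 0 0.65" --pt "0 0.0005 -0.045 0 0.65" --pt "0 0.0005 -0.08 0 0.65" --pt "0 0.0005 -0.09 0 0.65"

```text
time_s: 25.4
eef_pos: [0.6597, -0.036, 0.1384]
tool_rot: [3.135, 0.001, 1.606]
contact_force: [-0.3, 0.9, 1.2]
grip_width: 0.65
```

Run:
```python
from h import *
s=manip.observe(); print(s['eef_pos'],s['tool_rot'],s['contact_force'],s['grip_width'])
snap('scene','scene21.png');snap('side','side21.png')
sh('scene','21',330,172,40,36); sh('side','21',250,185,40,36)
go((.658,-.036,.131,1.6065),(.5201,-.229,.10,1.611))
```

```text
[ 0.65973506 -0.03595014  0.13836648] [3.13522069e+00 8.10295149e-04 1.60626880e+00] [-0.32991391  0.85117359  1.21947365] 0.6499284995169451
scene [-0.45 -0.16] 0.96
side [-0.2   0.13] 1.03
tool shift [-0.188  -0.1447  0.031  -0.0045]
```

Request:
send_rows --pt "-0.015 -0.012 0 0 0.65" --pt "-0.04 -0.031 0 0 0.65" --pt "-0.07 -0.054 0 0 0.65" --pt "-0.1 -0.077 0 0 0.65" --pt "-0.13 -0.1 0 0 0.65" --pt "-0.16 -0.123 0 -0.0045 0.65" --pt "-0.18 -0.139 0.015 -0.0045 0.65" --pt "-0.188 -0.1447 0.031 -0.0045 0.65" --pt "-0.188 -0.1447 0.031 -0.0045 0.65" --pt "-0.188 -0.1447 0.031 -0.0045 0.65" --pt "-0.188 -0.1447 0.031 -0.0045 0.65" --pt "-0.188 -0.1447 0.031 -0.0045 0.65"

```text
time_s: 26.5
eef_pos: [0.521, -0.2282, 0.1012]
tool_rot: [3.141, 0.0, 1.612]
contact_force: [-0.3, 0.2, 0.1]
grip_width: 0.652
```

Run:
```python
from h import *
im,C,s=snap('wrist','w22.png'); print(s['eef_pos'],s['tool_rot'])
go((*s['eef_pos'],s['tool_rot'][2]),(.5202,-.2289,.0165,1.611))
```

```text
[ 0.5210153  -0.22818215  0.10124084] [3.14082769e+00 2.88455629e-04 1.61183137e+00]
tool shift [-0.0007 -0.0008  0.0847  0.0008]
```

View pics/w22.png

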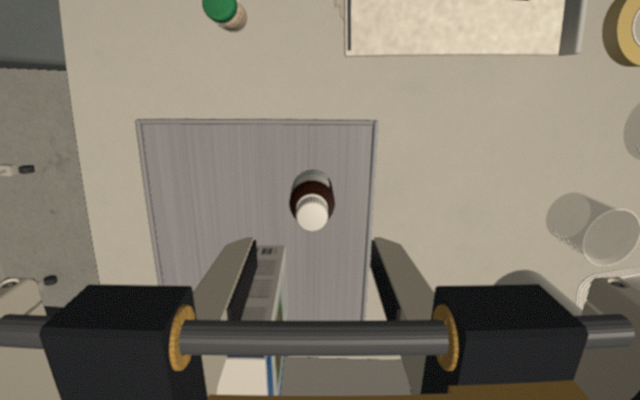

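Request:
send_rows --pt "-0.0006 -0.0005 0.03 0 0.65" --pt "-0.0006 -0.0005 0.06 0 0.65" --pt "-0.0006 -0.0005 0.078 0 0.65" --pt "-0.0006 -0.0005 0.0838 0 0.65" --pt "-0.0006 -0.0005 0.0838 0 0.65" --pt "-0.0006 -0.0005 0.0838 0 0.65" --pt "-0.0006 -0.0005 0.0838 0 0.65" --pt "-0.0006 -0.0005 0.0838 0 0.3" --pt "-0.0006 -0.0005 0.0838 0 0.2" --pt "-0.0006 -0.0005 0.0838 0 0.2" --pt "-0.0006 -0.0005 0.0838 0 0.2" --pt "-0.0006 -0.0005 0.0838 0 0.2" --grip_force 12

```text
time_s: 27.55
eef_pos: [0.5198, -0.2295, 0.0169]
tool_rot: [3.141, 0.0, 1.611]
contact_force: [-0.4, 1.1, 2.2]
grip_width: 0.375
```

Run:
```python
from h import *
s=manip.observe(); print(s['eef_pos'],s['tool_rot'],s['contact_force'],s['grip_width'])
go((.5202,-.229,s['eef_pos'][2],s['tool_rot'][2]),(.5743,.030,.0176,1.611))
```

```text
[ 0.51981654 -0.2294995   0.01694162] [3.14129401e+00 1.87124343e-04 1.61076415e+00] [-0.43953123  1.13479363  2.18206656] 0.37534026106726803
tool shift [ 2.566e-01  6.440e-02 -7.000e-04 -2.000e-04]
```

Request:
send_rows --pt "0 0 -0.015 0 0.2" --pt "0 0 -0.045 0 0.2" --pt "0 0 -0.075 0 0.2" --pt "0.02 0.005 -0.085 0 0.2" --pt "0.058 0.0145 -0.085 0 0.2" --pt "0.096 0.024 -0.085 0 0.2" --pt "0.134 0.0335 -0.085 0 0.2" --pt "0.172 0.043 -0.085 0 0.2" --pt "0.21 0.0525 -0.085 0 0.2" --pt "0.24 0.06 -0.075 0 0.2" --pt "0.257 0.0646 -0.05 0 0.2" --pt "0.257 0.0646 -0.025 0 0.2"

```text
time_s: 28.55
eef_pos: [0.575, 0.0332, 0.0418]
tool_rot: [3.139, -0.001, 1.614]
contact_force: [0.5, -0.8, -0.9]
grip_width: 0.375
```

Request:
send_rows --pt "0 0 0.01 0 0.2" --pt "0 0 0.015 0 0.2" --pt "0 0 0.015 0 0.2" --pt "0 0 0.015 0 0.2"

```text
time_s: 28.88
eef_pos: [0.5745, 0.0293, 0.0278]
tool_rot: [3.141, 0.0, 1.61]
contact_force: [-0.1, -0.2, -0.3]
grip_width: 0.375
```

Run:
```python
from h import *
s=manip.observe(); print(s['eef_pos'],s['tool_rot'],s['contact_force'],s['grip_width'])
go((*s['eef_pos'],s['tool_rot'][2]),(.5744,.030,.0178,1.611))
```

```text
[0.57449013 0.02931751 0.02776017] [3.14060204e+00 1.65267590e-05 1.60980218e+00] [-0.12680482 -0.23981105 -0.34795191] 0.3751814751484797
tool shift [ 0.0007 -0.0001  0.01   -0.0012]
```

Request:
send_rows --pt "0.0002 0 0.005 0 0.2" --pt "0.0002 0 0.0085 0 0.2" --pt "0.0002 0 0.0097 0 0.2" --pt "0.0002 0 0.0097 0 0.2" --pt "0.0002 0 0.0097 0 0.2"

```text
time_s: 29.3
eef_pos: [0.5744, 0.0298, 0.0178]
tool_rot: [3.14, 0.0, 1.611]
contact_force: [-1.1, -0.7, 5.4]
grip_width: 0.367
```

Run:
```python
from h import *
s=manip.observe(); print(s['eef_pos'],s['tool_rot'],s['contact_force'],s['grip_width'])
snap('scene','scene23.png');snap('side','side23.png')
for k0 in '06':
  sh('scene','23',292,170,22,34,k0); sh('side','23',275,205,26,40,k0)
```

```text
[0.57443052 0.02983106 0.0177719 ] [3.14044514e+00 2.78356849e-04 1.61052246e+00] [-1.0568547  -0.72717951  5.42846005] 0.36739955444805655
scene [ 0.61 -0.62] 0.73
side [-0.11 -0.22] 0.64
scene [ 0.1  -0.11] 1.01
side [ 0.73 -0.01] 0.89
```

Request:
send_rows --pt "0 0 0 0 0.4" --pt "0 0 0 0 0.5" --pt "0 0 0 0 0.65" --pt "0 0 0 0 0.65" --pt "0 0 0 0 0.65" --pt "0 0 -0.015 0 0.65" --pt "0 0 -0.045 0 0.65" --pt "0 0 -0.08 0 0.65" --pt "0 0 -0.115 0 0.65" --pt "0 0 -0.15 0 0.8" --pt "0 0 -0.17 0 0.8" --pt "0 0 -0.17 0 0.8"

```text
time_s: 30.4
eef_pos: [0.5755, 0.0302, 0.1923]
tool_rot: [3.135, 0.0, 1.611]
contact_force: [0.8, -0.1, -0.6]
grip_width: 0.788
```

Run:
```python
from h import *
s=manip.observe(); print(s['eef_pos'],s['tool_rot'],s['contact_force'],s['grip_width'])
snap('scene','scene24.png');snap('side','side24.png')
sh('scene','24',292,170,22,34); sh('side','24',275,205,26,40)
sh('scene','24',330,172,40,36); sh('side','24',250,170,42,50)
a,b=[cv2.imread(f'pics/{n}.png') for n in('scene24','side24')]
cv2.imwrite('pics/cmp24.png',np.hstack([cv2.resize(a[110:230,280:400],(390,390)),cv2.resize(b[165:285,190:310],(390,390))]))
go((.5744,.030,.187,1.611),(.474,-.3315,.187,1.611))
```

```text
[0.57549102 0.03018921 0.19232812] [3.13492951e+00 2.11845773e-04 1.61085422e+00] [ 0.82997617 -0.07178444 -0.64558463] 0.7881021684599258
scene [ 0.51 -0.53] 0.92
side [ 0.   -0.23] 0.88
scene [-0.14 -0.38] 0.93
side [ 0.41 -0.06] 1.08
tool shift [-0.3572 -0.1148 -0.      0.    ]
```

View pics/cmp24.png

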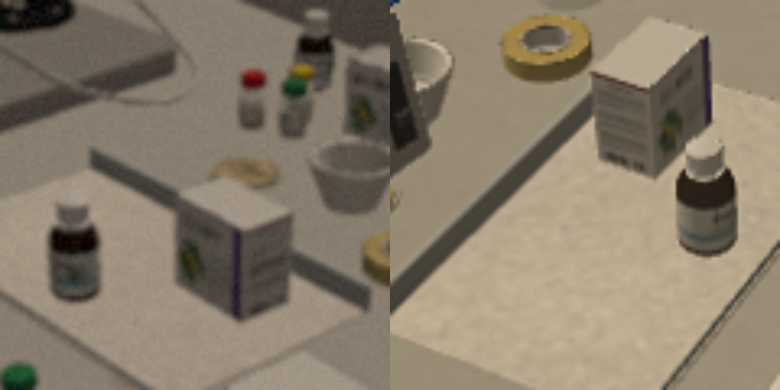

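Request:
send_rows --pt "-0.012 -0.004 0 0 0.8" --pt "-0.045 -0.014 0 0 0.8" --pt "-0.083 -0.027 0 0 0.8" --pt "-0.121 -0.039 0 0 0.8" --pt "-0.159 -0.051 0 0 0.8" --pt "-0.197 -0.063 0 0 0.8" --pt "-0.235 -0.076 0 0 0.8" --pt "-0.273 -0.088 0 0 0.8" --pt "-0.31 -0.1 0 0 0.8" --pt "-0.34 -0.109 0 0 0.8" --pt "-0.3572 -0.1148 0 0 0.8" --pt "-0.3572 -0.1148 0 0 0.8"

```text
time_s: 31.5
eef_pos: [0.4713, -0.3344, 0.1849]
tool_rot: [-3.139, -0.001, 1.607]
contact_force: [-0.4, 0.1, 0.5]
grip_width: 0.802
```

Request:
send_rows --pt "0 0 0 0 0.8" --pt "0 0 0 0 0.8" --pt "0 0 0 0 0.8"

```text
time_s: 31.75
eef_pos: [0.4736, -0.3305, 0.1865]
tool_rot: [-3.141, -0.001, 1.612]
contact_force: [0.2, -0.4, 0.6]
grip_width: 0.798
```

Run:
```python
from h import *
im,C,s=snap('wrist','w25.png'); print(s['eef_pos'],s['tool_rot'])
go((*s['eef_pos'],s['tool_rot'][2]),(.4739,-.3315,.1057,1.611))
```

```text
[ 0.47360212 -0.3305087   0.18645669] [-3.14112561e+00 -5.64867733e-04  1.61165084e+00]
tool shift [-0.001   0.0003  0.0808  0.0007]
```

View pics/w25.png

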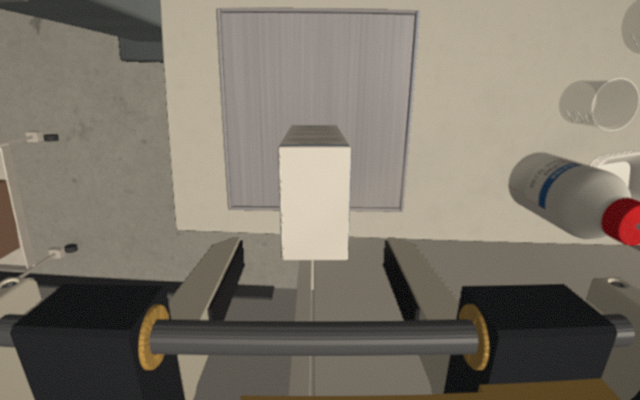

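Carton at columns 280–349, centred (≈314) and aligned. Descend and grip.

Request:
send_rows --pt "-0.0003 0 0.025 0 0.8" --pt "-0.0003 0 0.055 0 0.8" --pt "-0.0003 0 0.075 0 0.8" --pt "-0.0003 0 0.081 0 0.8" --pt "-0.0003 0 0.081 0 0.8" --pt "-0.0003 0 0.081 0 0.8" --pt "-0.0003 0 0.081 0 0.8" --pt "-0.0003 0 0.081 0 0.5" --pt "-0.0003 0 0.081 0 0.3" --pt "-0.0003 0 0.081 0 0.3" --pt "-0.0003 0 0.081 0 0.3" --pt "-0.0003 0 0.081 0 0.3" --grip_force 15

```text
time_s: 32.8
eef_pos: [0.4737, -0.3318, 0.1063]
tool_rot: [3.141, 0.0, 1.611]
contact_force: [0.5, 0.7, 2.7]
grip_width: 0.538
```

Run:
```python
from h import *
s=manip.observe(); print(s['eef_pos'],s['tool_rot'],s['contact_force'],s['grip_width'])
go((*s['eef_pos'],s['tool_rot'][2]),(.649,.110,.1066,1.641))
```

```text
[ 0.47370338 -0.33176074  0.10626804] [3.14119586e+00 2.98761346e-04 1.61073987e+00] [0.52842671 0.68823796 2.74643002] 0.537503305334413
tool shift [ 4.344e-01  1.928e-01 -3.000e-04 -3.030e-02]
```

Request:
send_rows --pt "0 0 -0.015 0 0.3" --pt "0 0 -0.045 0 0.3" --pt "0 0 -0.08 0 0.3" --pt "0 0 -0.11 0 0.3" --pt "0.014 0.006 -0.12 0 0.3" --pt "0.048 0.021 -0.12 0 0.3" --pt "0.082 0.036 -0.12 0 0.3" --pt "0.117 0.052 -0.12 0 0.3" --pt "0.152 0.067 -0.12 0 0.3" --pt "0.187 0.083 -0.12 0 0.3" --pt "0.222 0.098 -0.12 0 0.3" --pt "0.257 0.114 -0.12 0 0.3"

```text
time_s: 33.8
eef_pos: [0.5774, -0.0684, 0.2258]
tool_rot: [-3.141, 0.0, 1.611]
contact_force: [1.3, -0.3, -2.3]
grip_width: 0.54
```

Request:
send_rows --pt "0.035 0.0155 0 -0.01 0.3" --pt "0.07 0.031 0 -0.02 0.3" --pt "0.105 0.0465 0 -0.03 0.3" --pt "0.138 0.061 0 -0.03 0.3" --pt "0.162 0.072 0 -0.03 0.3" --pt "0.1772 0.0787 0 -0.03 0.3" --pt "0.1772 0.0787 0.015 -0.03 0.3" --pt "0.1772 0.0787 0.045 -0.03 0.3" --pt "0.1772 0.0787 0.075 -0.03 0.3" --pt "0.1772 0.0787 0.1 -0.03 0.3" --pt "0.1772 0.0787 0.11 -0.03 0.3" --pt "0.1772 0.0787 0.11 -0.03 0.3"

```text
time_s: 34.8
eef_pos: [0.6473, 0.1088, 0.1129]
tool_rot: [-3.137, 0.0, 1.64]
contact_force: [0.3, -0.5, -1.6]
grip_width: 0.535
```

Request:
send_rows --pt "0 0 0 0 0.3" --pt "0 0 0 0 0.3" --pt "0 0 0 0 0.3"

```text
time_s: 35.05
eef_pos: [0.6495, 0.1097, 0.118]
tool_rot: [3.139, -0.0, 1.641]
contact_force: [0.1, -0.2, -1.5]
grip_width: 0.538
```

Run:
```python
from h import *
s=manip.observe(); print(s['eef_pos'],s['tool_rot'],s['contact_force'],s['grip_width'])
go((*s['eef_pos'],s['tool_rot'][2]),(.649,.110,.107,1.641))
snap('scene','scene26.png');snap('side','side26.png')
a,b=[cv2.imread(f'pics/{n}.png') for n in('scene26','side26')]
cv2.imwrite('pics/cmp26.png',np.hstack([cv2.resize(a[90:230,270:410],(390,390)),cv2.resize(b[145:285,180:320],(390,390))]))
```

```text
[0.64954454 0.10974689 0.11801755] [ 3.13895794e+00 -1.07747043e-04  1.64054728e+00] [ 0.11874491 -0.22951087 -1.50004361] 0.5376695282536104
tool shift [ 0.0003 -0.0005  0.011  -0.0005]
```

View pics/cmp26.png

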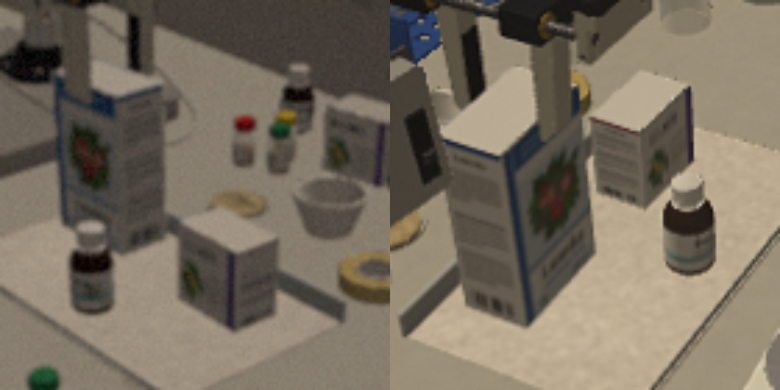

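Request:
send_rows --pt "0 0 0.004 0 0.3" --pt "0 0 0.0075 0 0.3" --pt "0 0 0.009 0 0.3" --pt "0 0 0.009 0 0.3" --pt "0 0 0.009 0 0.3" --pt "0 0 0.009 0 0.3"

```text
time_s: 35.65
eef_pos: [0.6491, 0.1098, 0.1075]
tool_rot: [3.141, 0.0, 1.641]
contact_force: [0.0, -2.4, 5.5]
grip_width: 0.538
```

Run:
```python
from h import *
s=manip.observe(); print(s['eef_pos'],s['tool_rot'],s['contact_force'],s['grip_width'])
snap('scene','scene27.png');snap('side','side27.png')
for k0 in '03': sh('side','27',205,195,48,60,k0); sh('scene','27',290,125,40,45,k0)
```

```text
[0.64909666 0.10975576 0.10750685] [3.14058678e+00 2.64874325e-04 1.64072437e+00] [ 0.03213321 -2.38482159  5.46026999] 0.5376383513710272
side [-1.18  0.73] 0.95
scene [-0.92  0.25] 0.88
side [-1.02  0.75] 0.88
scene [-0.94 -0.34] 1.11
```

Run:
```python
from tri import *
X=np.array([.65,.11,.09]);J=[];
for C in (D,S): J.append(np.array([(proj(C,X+d)-proj(C,X))[0]/.001 for d in (np.array([.001,0,0]),np.array([0,.001,0]))]).T)
A=np.vstack(J)/1000; b=np.array([-1.18,.73,-.92,.25]); print(A); print(np.linalg.lstsq(A,b,rcond=None)[0],'mm')
a,b=[cv2.imread(f'pics/side{n}.png') for n in('0','27')]
cv2.imwrite('pics/cmp27.png',np.hstack([cv2.resize(x[170:270,190:270],(390,487),interpolation=cv2.INTER_CUBIC) for x in(a,b)]))
```

```text
[[-0.4335 -0.3444]
 [-0.1692  0.2884]
 [ 0.3502 -0.2398]
 [-0.1018 -0.1323]]
[-0.1353  2.9212] mm
```

View pics/cmp27.png

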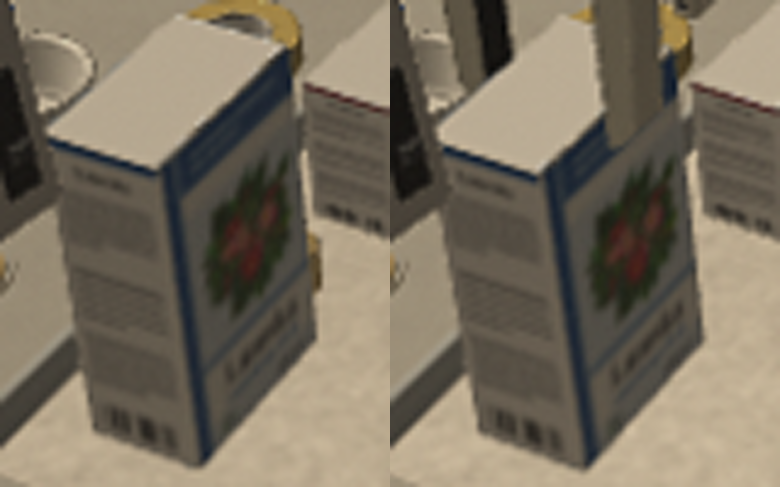

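```bash
cat >> h.py <<'E'
def disp(k,X,boxS,boxD,k0='0'):
    out=[];A=[]
    for n,bx in(('side',boxD),('scene',boxS)):
        x,y,w,h=bx;C=cam(n)
        a,b=[cv2.cvtColor(cv2.imread(f'pics/{n}{j}.png'),cv2.COLOR_BGR2GRAY).astype(np.float32)[y:y+h,x:x+w] for j in(k0,k)]
        r=cv2.phaseCorrelate(a,b,cv2.createHanningWindow((w,h),cv2.CV_32F)); out+=list(r[0])
        X=np.array(X,float); A.append(np.array([(proj(C,X+d)-proj(C,X))[0] for d in np.eye(3)*.001]).T)
    A=np.vstack(A); e=np.linalg.lstsq(A[:,:2],out,rcond=None)[0]; print(k,np.round(out,2),'mm xy',np.round(e,1),'res',np.round(A[:,:2]@e-out,2))
E
python3 - <<'E'
from h import *
disp('27',(.65,.11,.05),(290,150,45,38),(205,225,50,40))
disp('27',(.65,.11,.09),(290,132,36,40),(205,205,50,45))
disp('27',(.574,.03,.04),(290,168,26,38),(272,203,32,44))
disp('27',(.658,-.036,.04),(332,172,40,38),(250,180,40,45))
disp('24',(.574,.03,.04),(290,168,26,38),(272,203,32,44))
disp('24',(.658,-.036,.04),(332,172,40,38),(250,180,40,45))
disp('27',(.55,-.1,.0),(180,190,60,40),(310,250,80,60))
E
```

```text
27 [-1.04  0.51  0.51 -0.27] mm xy [1.5 1.4] res [-0.07 -0.37 -0.31 -0.09]
27 [-1.35  1.07 -0.72 -0.59] mm xy [0.3 3.7] res [-0.04 -0.06 -0.06  0.07]
27 [-0.7   0.34  0.74 -0.49] mm xy [1.6 0.7] res [-0.19 -0.39 -0.34  0.17]
27 [-0.45  0.54 -0.09 -0.05] mm xy [0.3 1.2] res [ 0.02 -0.29 -0.16 -0.18]
24 [-0.69  0.38  1.14 -0.21] mm xy [1.8 0.2] res [-0.16 -0.64 -0.49 -0.06]
24 [-0.46  0.52 -0.12 -0.41] mm xy [0.4 1.4] res [-0.1  -0.22 -0.16  0.11]
27 [-0.02 -0.01  0.02  0.05] mm xy [ 0.  -0.1] res [ 0.02 -0.01  0.01 -0.04]
```

Request:
send_rows --pt "0 0 -0.003 0 0.3" --pt "-0.0015 0 -0.003 0 0.3" --pt "-0.0026 0 -0.003 0 0.3" --pt "-0.0026 0 -0.003 0 0.3" --pt "-0.0026 0 -0.001 0 0.3" --pt "-0.0026 0 0 0 0.3" --pt "-0.0026 0 0 0 0.45" --pt "-0.0026 0 0 0 0.7" --pt "-0.0026 0 0 0 0.8" --pt "-0.0026 0 0 0 0.8" --pt "-0.0026 0 0 0 0.8"

```text
time_s: 36.67
eef_pos: [0.6489, 0.1074, 0.1068]
tool_rot: [-3.141, -0.0, 1.641]
contact_force: [0.5, -0.1, -0.5]
grip_width: 0.77
```

Run:
```python
from h import *
s=manip.observe(); print(s['eef_pos'],s['tool_rot'],s['contact_force'],s['grip_width'])
snap('scene','scene28.png');snap('side','side28.png')
disp('28',(.65,.11,.05),(290,150,45,38),(205,225,50,40))
disp('28',(.65,.11,.09),(290,132,36,40),(205,205,50,45))
go((.6491,.1072,.107,1.641),(.65,.06,.2989,1.5708))
a,b=[cv2.imread(f'pics/side{n}.png') for n in('0','28')]
cv2.imwrite('pics/cmp28.png',np.hstack([cv2.resize(x[170:270,190:270],(390,487),interpolation=cv2.INTER_CUBIC) for x in(a,b)]))
```

```text
[0.64889567 0.10735406 0.10676013] [-3.14138597e+00 -6.04944075e-05  1.64078648e+00] [ 0.49188593 -0.08603498 -0.49207303] 0.7698249597032587
28 [ 0.08 -0.21  0.76 -0.28] mm xy [ 0.9 -0.9] res [-0.17 -0.22 -0.22  0.31]
28 [0.07 0.27 0.26 0.06] mm xy [ 0.  -0.1] res [-0.06 -0.29 -0.23 -0.05]
tool shift [-0.0471 -0.0024 -0.1919  0.0702]
```

View pics/cmp28.png

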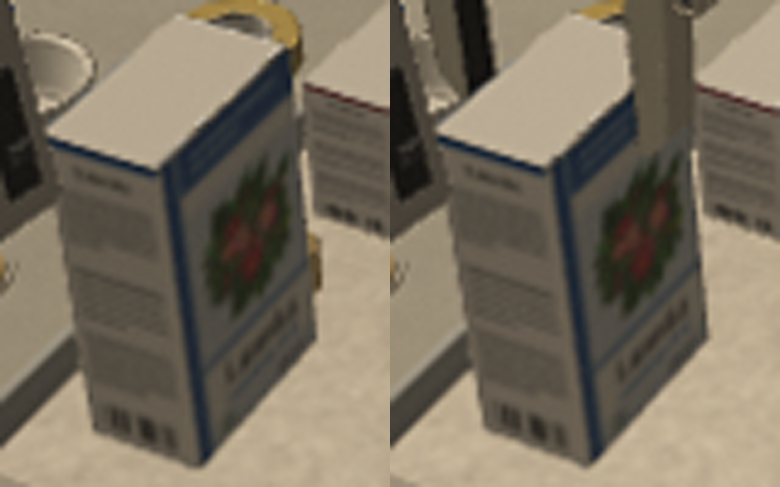

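Request:
send_rows --pt "0 0 -0.02 0 0.8" --pt "0 0 -0.055 0 0.9" --pt "0 0 -0.09 0 1" --pt "-0.01 0 -0.125 0 1" --pt "-0.03 -0.001 -0.155 0.035 1" --pt "-0.047 -0.0024 -0.18 0.07 1" --pt "-0.047 -0.0024 -0.1919 0.07 1" --pt "-0.047 -0.0024 -0.1919 0.07 1" --pt "-0.047 -0.0024 -0.1919 0.07 1" --pt "-0.047 -0.0024 -0.1919 0.07 1" --pt "-0.047 -0.0024 -0.1919 0.07 1" --pt "-0.047 -0.0024 -0.1919 0.07 1"

```text
time_s: 37.77
eef_pos: [0.6496, 0.0608, 0.2972]
tool_rot: [-3.14, 0.0, 1.572]
contact_force: [-0.5, 0.2, -0.4]
grip_width: 1.0
```

Request:
send_rows --pt "0 0 0 0 1" --pt "0 0 0 0 1" --pt "0 0 0 0 1"

```text
time_s: 38.02
eef_pos: [0.6498, 0.0604, 0.2986]
tool_rot: [-3.141, 0.0, 1.571]
contact_force: [1.1, 0.6, -0.0]
grip_width: 1.001
```

Run:
```python
from h import *
im,C,s=snap('wrist','w29.png'); np.savez('w29.npz',**C); print(s['eef_pos'],s['tool_rot'])
snap('scene','scene29.png');snap('side','side29.png')
print('vial'); disp('29',(.455,-.09,.03),(270,212,32,40),(356,195,32,40))
disp('29',(.65,.11,.07),(286,118,46,70),(203,175,54,92))
disp('29',(.574,.03,.04),(290,168,26,38),(272,203,32,44))
disp('29',(.658,-.036,.04),(332,164,42,46),(250,170,42,52))
def st(c):
    c=c.astype(float); lo,hi=np.percentile(c,[3,98]); return np.clip((c-lo)/(hi-lo)*255,0,255).astype(np.uint8)
a=[st(cv2.imread(f'pics/{f}.png')[50:280,215:375]) for f in('w1','w29')]
cv2.imwrite('pics/cmp29.png',np.hstack([cv2.resize(x,(400,575),interpolation=cv2.INTER_CUBIC) for x in a]))
```

```text
[0.64981382 0.06038898 0.29857796] [-3.14126596e+00  5.25880574e-06  1.57101082e+00]
vial
29 [-0.03 -0.01 -0.   -0.01] mm xy [0. 0.] res [ 0.01  0.02  0.01 -0.  ]
29 [ 0.18 -0.39  0.35 -0.08] mm xy [ 0.4 -0.9] res [-0.04  0.04  0.02  0.16]
29 [-0.66  0.37  0.98 -0.42] mm xy [1.7 0.4] res [-0.21 -0.53 -0.43  0.12]
29 [ 0.34 -0.08  0.36 -0.09] mm xy [ 0.  -0.8] res [-0.13 -0.12 -0.11  0.22]
```

View pics/cmp29.png

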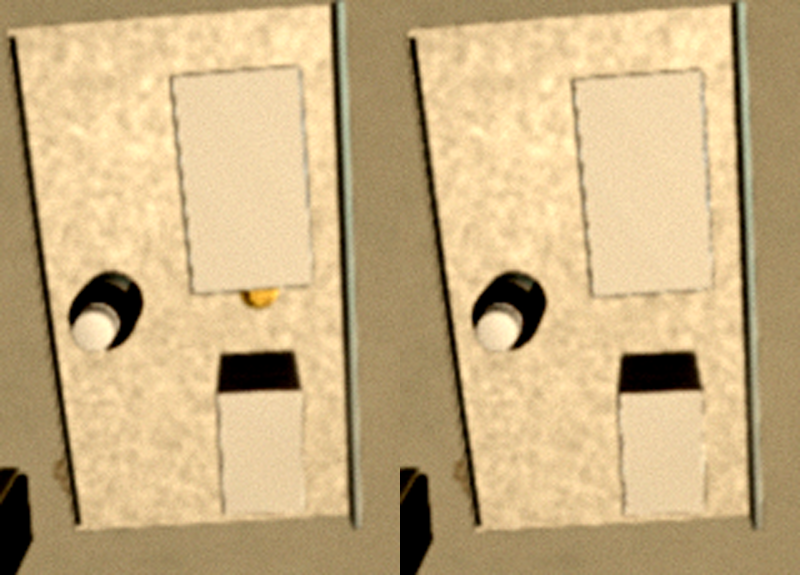

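View pics/side29.png

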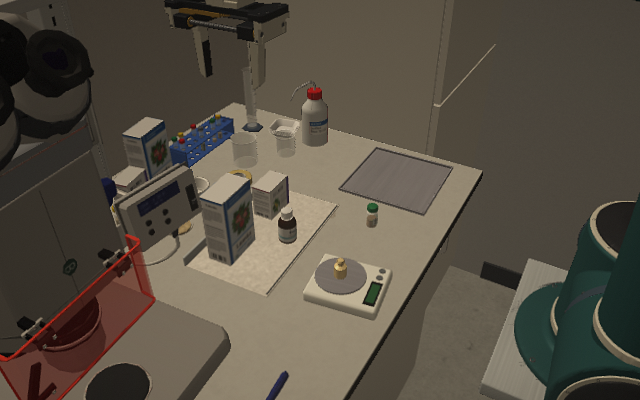

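```bash
python3 -c "
from rig import manip
print(manip.job_done()); print(manip.observe()['time_s'])"
```

```text
the job is handed in; nothing more can be done
None
the job is handed in; nothing more can be done
```

The job is done and handed in at about 38 s of robot time; the hand-in reports no verdict.

**What I did:** I cleared the tall carton, the bottle and the low carton onto the side tray. Then I stood the weight on the balance's pan. Last I put back the low carton, the bottle and the tall carton, in that order. After setting the tall carton down I found it about 3 mm off, so I shifted it back before letting go.

**Last checks, against the first pictures:**

| Item | Result |
|---|---|
| Tall carton | within about 1 mm of its start, facing the same way by eye |
| Low carton | within about 1–1.5 mm of its start, facing the same way by eye |
| Bottle | about 1.5–2 mm off along x by the fixed cameras; I left it |
| Weight | upright, within about 1–3 mm of the middle of the pan |
| Vial | 0.0 mm of movement |

All three containers stood upright, the gripper was clear of everything, and no force reading I took went above about 8 N.

**Checks that disagreed:**
- **Camera offset:** the wrist camera read about 3–4 mm further towards +y than the two fixed cameras.
- **Finger length:** the drawn fingers end about 20–26 mm short of the stated TCP, yet the grips behaved as stated.
- **Residual shifts:** the image comparison itself varies by about 1 mm, depending on the crop.

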